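# Kit the profile pieces into their fitted trays

## Robot

A 6-joint arm with a two-finger parallel gripper is mounted at the origin on a cart in front of the work surface, level with it; the furniture and walls round the work are solid. World frame = base frame: x ahead of the robot, y to its left, z up, the work surface at z = 0. Lengths are in mm, angles in rad, forces in N, time in s.
With the tool pointing down it reaches from about 350 to 975 mm from the base axis. Payload 7.1 kg.
Tool frame: the origin (TCP) lies on the centre line of the jaws, within the pads' length; the fingertips stand 8 mm ahead of it and the grasp point (between the pads) lies 11 mm behind it; z points along the fingers, x is the direction in which the jaws open and shut, and the axes are right-handed (so a half turn about z gives the same grasp; the last joint's range is limited). The gripper opens to 88 mm and grips with 3 to 60 N. Pads are 20 mm wide; open, the fingers measure 115 mm over their backs; the gripper's body (75 mm by 178 mm) begins 61 mm behind the grasp point.
Start: joints at [1.263, 0.423, 1.63, -0, 1.089, -0.019], TCP at [177.97, 599.109, 230.675] pointing down, gripper open.
Joint ranges: [-3, 3], [-0.9, 2.11], [0.09, 2.58], [-1.31, 4.45], [0.11, 2.69], [-2.54, 2.54]. Speed limits (rad/s): [2.39, 2.39, 3.01, 3.14, 3.14, 3.14].

## Interface

Orientations are given as a rotation vector (axis times angle).
In Python, from workcell import ctrl gives the robot as it stands.
- The arm moves only by the shell command python3 -m handwheel 'ROWS'. ROWS is JSON, a list of rows, each a list of 3 entries, a list of its own where there are three numbers: the turn, a rotation vector about the tool's x, y, z in rad, then the shift along the tool's x, y, z in mm, then the opening, from 0 (shut) to 1 (fully open). In form: [[[ax, ay, az], [tx, ty, tz], jaw], ...]. A call has exactly 10 rows; each row shifts and turns the pose as measured when the row begins, along the tool's axes as they then stand; what a row does not reach is not made up. A row lasts 1/12 s, in which the tool goes at most 41.7 mm and 7.16 degrees, less where a joint would pass 70% of its speed; a pose out of reach is approached as far as the arm can. A call with a gripper value outside its range is refused whole. The fingers move at their own pace and stop on an object; the grip force is fixed at half the most. Time passes only in rows, so rows that do not move let the fingers close, or fill a call up. It gives the time, the measured TCP pose, the force and the opening at its end, in the units of the state.
- ctrl.get_obs(): the state, without advancing time (a new reading comes with each control period).
- ctrl.get_image(name): name is "scene" or "top" or "wrist"; returns a dict with "pixels" (400x640x3 uint8, red, green, blue), "camera_matrix" (3x3 intrinsics, pixels), "dist" ([k1, k2, p1, p2, k3] as OpenCV has them; the pictures are not rectified), "rvec" (rotation vector, rad) and "tvec" (3), from world to camera coordinates, as OpenCV has them. Camera axes: x right, y down, z forward; pixel columns grow to the right and rows downward; lengths in mm; the calibration is good to about 2 mm. A picture is of the moment at which its call begins. There is no depth.
- ctrl.close_job(): hands the job in, once; it reports no verdict.
Trained networks look in a picture, given as the dict that the camera call returned (one of the last four; its "shot" number tells which), for a name from the list of things; names that differ only in an ending like _2 or _b are one class to them, and where a whole thing is asked for, a point or a joint stands for the part that bears it (a point fixed in the world has none). Each returns a list of dicts, best first, with "score" (0 to 1); they miss things now and then, are a little off and sometimes report something else, mostly with a low value. They report only what shows in the picture. A call takes as long as a camera call. They do not tell look-alikes from the thing itself.
- ctrl.look_for(picture, query): "position" ([x, y, z] in mm, in the coordinates of the camera as it stood for that picture, good to about 4 mm: the middle of the surface that is visible of it).
- ctrl.spot_point(picture, query): "position" ([x, y, z] in mm, in the coordinates of the camera as it stood for that picture, good to about 4 mm: a listed point, or the origin of a listed thing).
The state is a dict: "t": time; "qpos": joint angles; "qvel": joint speeds; "joint_torque": joint torques, N m; "ee_pos": TCP position; "orientation": TCP orientation; "ft_force": force on the tool from outside, world axes, zero at the start; "moment": the same for the moment, N m; "width": finger opening in mm.
Only numpy, scipy, OpenCV 4.12 (cv2) and the standard library are available. Lean on these libraries where they do the work, as an engineer would, in place of code of your own. Each camera call takes 0.05 s, during which the arm holds its last target.

## Task

Make up the frame kit: put each of the three sawn aluminium profile pieces and the corner cube into the plywood tray made for it - the longest piece in the longest tray, the middle one in the middle tray, the shortest in the shortest oblong tray, and the cube in the square tray. Each must lie flat on its tray's floor inside the rim, about centred. Leave the two angle brackets standing where they are.

Things in the scene. Friction and masses are not known exactly. Their poses are not given: they have to be found in the camera images.
- long_profile_center (a point): the longest of three sawn pieces of slotted silver-grey aluminium profile, 130 mm long, 30 x 30 mm in section, lying flat and loose on the table; the point is its centre (15 mm above its underside); its y axis runs along its length, x and z across. Grasp it across its 30 mm width
- middle_profile_center (a point): the middle of three sawn pieces of slotted silver-grey aluminium profile, 110 mm long, 30 x 30 mm in section, lying flat and loose on the table; the point is its centre (15 mm above its underside); its y axis runs along its length, x and z across. Grasp it across its 30 mm width
- short_profile_center (a point): the shortest of three sawn pieces of slotted silver-grey aluminium profile, 80 mm long, 30 x 30 mm in section, lying flat and loose on the table; the point is its centre (15 mm above its underside); its y axis runs along its length, x and z across. Grasp it across its 30 mm width
- cube_center (a point): the light-grey die-cast corner connector, a 30 mm cube with dark round holes in its faces, loose on the table; the point is its centre (15 mm above its underside); its axes are square to its faces
- tray_long: the longest of the three oblong plywood trays with a dark lining on the floor (fixed), for the 130 mm piece: outside 156 x 56 mm and 13 mm high, floor 5 mm thick, rim 5 mm wide and standing 8 mm above the floor, pocket 146 x 46 mm; its origin is at the centre of its underside on the table, its y axis runs along its length
- tray_middle: the middle of the three oblong plywood trays with a dark lining on the floor (fixed), for the 110 mm piece: outside 136 x 56 mm and 13 mm high, floor 5 mm thick, rim 5 mm wide and standing 8 mm above the floor, pocket 126 x 46 mm; its origin is at the centre of its underside on the table, its y axis runs along its length
- tray_short: the shortest of the three oblong plywood trays with a dark lining on the floor (fixed), for the 80 mm piece: outside 106 x 56 mm and 13 mm high, floor 5 mm thick, rim 5 mm wide and standing 8 mm above the floor, pocket 96 x 46 mm; its origin is at the centre of its underside on the table, its y axis runs along its length
- tray_square: the small square plywood tray with a dark lining on the floor (fixed), for the cube: outside 56 x 56 mm and 13 mm high, floor 5 mm thick, rim 5 mm wide and standing 8 mm above the floor, pocket 46 x 46 mm; its origin is at the centre of its underside on the table, its axes are along its sides
- bracket_a_center (a point): one of two L-shaped light-grey angle brackets, 34 x 40 mm and 40 mm high, loose, standing on one leg; not part of the job, to be left where it is; the point is the middle of its outline, 20 mm above the table
- bracket_b_center (a point): one of two L-shaped light-grey angle brackets, 34 x 40 mm and 40 mm high, loose, standing on one leg; not part of the job, to be left where it is; the point is the middle of its outline, 20 mm above the table
Things that resemble listed ones, but are neither listed nor needed, are in the scene too. Leave any purple or yellow look-alike of the part that bears cube_center alone.

How it is judged (in metres and radians):
At the end, for the whole second after the job is handed in: Each profile piece lies flat in the tray of its own length and the cube in the square tray: centres within 12 mm in plan and 17 to 23.5 mm above the tray's underside, pieces within 0.25 rad of the tray's long axis (either way round, cube any yaw); all released and at rest (horizontal distance between long_profile_center and tray_long below 0.012 m and z of long_profile_center in the frame of tray_long between 0.017 and 0.0235 m and linear speed of each of long_profile, middle_profile, short_profile, cube below 0.02 m/s and angle between the y axis of long_profile_center and the y axis of tray_long, either way round below 0.25 rad and horizontal distance between middle_profile_center and tray_middle below 0.012 m and z of middle_profile_center in the frame of tray_middle between 0.017 and 0.0235 m and angle between the y axis of middle_profile_center and the y axis of tray_middle, either way round below 0.25 rad and horizontal distance between short_profile_center and tray_short below 0.012 m and z of short_profile_center in the frame of tray_short between 0.017 and 0.0235 m and angle between the y axis of short_profile_center and the y axis of tray_short, either way round below 0.25 rad and horizontal distance between cube_center and tray_square below 0.012 m and z of cube_center in the frame of tray_square between 0.017 and 0.0235 m); the robot touches nothing.
It fails at once if an angle bracket is shifted by more than 15 mm or knocked over (distance of any of bracket_a_center, bracket_b_center from where it was at the start of the episode above 0.015 m or angle between any of bracket_a_center, bracket_b_center's own z axis and vertical above 0.5 rad).
It also fails if it takes over 96 s, if anything falls off the work surface, if the arm or the gripper's body presses on something with over 40 N, if the wrist force passes 120 N, or if a joint passes its speed limit or range.

## Working session

There is one attempt and no reset: what is moved stays moved. The work goes in short steps, Python scripts to look and compute and a shell command to move; the robot and the scene stay as the last step left them, time stands still between calls to the robot, and variables do not carry over. Pictures are saved under pics/ and viewed, and the job is handed in when it is done.

```bash
mkdir -p pics; ls; python3 - <<'E'
from workcell import ctrl
import cv2
print(ctrl.get_obs())
for n in ["scene","top","wrist"]:
    p=ctrl.get_image(n); cv2.imwrite(f"pics/{n}0.png",p["pixels"][:,:,::-1])
    print(n,p["camera_matrix"].tolist(),p["dist"],p["rvec"],p["tvec"],p["shot"])
E
```

```text
pics
{'t': 0.0, 'qpos': array([ 1.26297255e+00,  4.23840472e-01,  1.63067914e+00, -2.57734061e-05,
        1.08859716e+00, -1.89808521e-02]), 'qvel': array([-0.00167633, -0.00238656,  0.00015395, -0.00053828,  0.00044062,
       -0.00067487]), 'joint_torque': array([ 3.45906366e-03, -5.44642246e+01, -2.73660707e+01,  6.45118416e-02,
        2.28686171e-02, -1.17916543e-04]), 'ee_pos': array([177.83386015, 598.60280266, 229.90618423]), 'orientation': array([ 2.51728615e+00,  1.87807765e+00, -1.92426146e-03]), 'ft_force': array([0.48300057, 0.15543525, 0.58681022]), 'moment': array([-0.00778166,  0.02754932, -0.00441275]), 'width': 87.56527032270535}
scene [[408.26634694126557, 0.0, 326.58975000108165], [0.0, 408.26634694126557, 199.73848646098492], [0.0, 0.0, 1.0]] [0.00067304 0.         0.         0.         0.        ] [ 2.20679811 -0.89308783  0.39838513] [-398.81959505  272.68615689  867.49009601] 1
top [[386.5145141564817, 0.0, 322.975283128063], [0.0, 386.5145141564817, 195.8828388743649], [0.0, 0.0, 1.0]] [-0.04356863  0.          0.          0.          0.        ] [ 2.1802619  -2.1814146   0.06764777] [-34.46836677 536.07375467 990.69862108] 2
wrist [[300.59506162766274, 0.0, 319.1471659334024], [0.0, 300.59506162766274, 198.99012111122872], [0.0, 0.0, 1.0]] [-0.00690299  0.          0.          0.          0.        ] [-2.30858833 -1.72361253 -0.26588144] [-623.10725878  -35.39747927  391.75319044] 3
```

View pics/scene0.png

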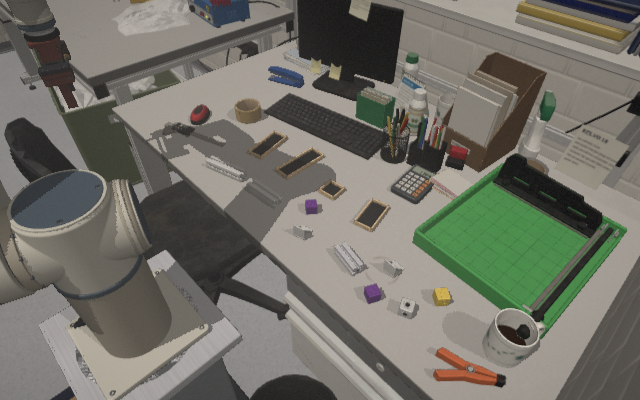

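View pics/top0.png

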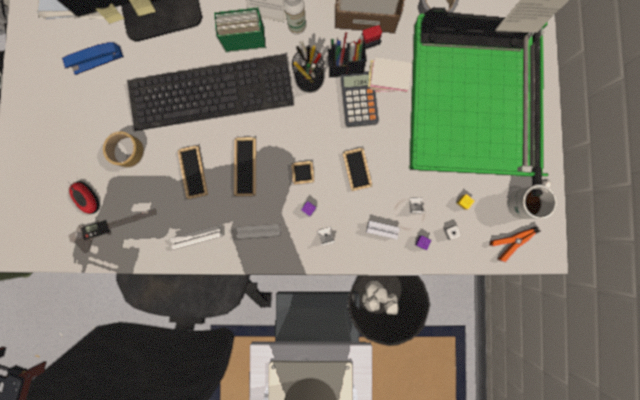

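View pics/wrist0.png

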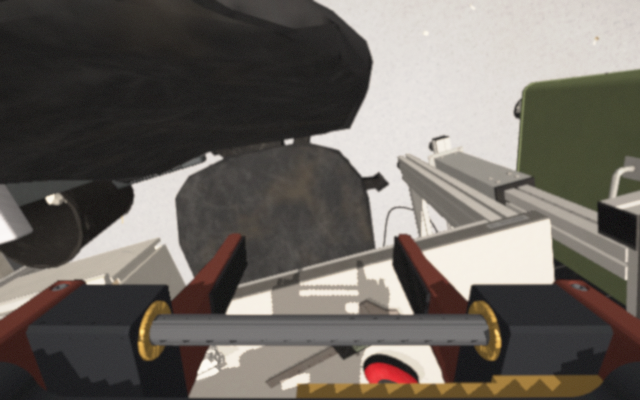

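```bash
cat > h.py <<'E'
from workcell import ctrl
import cv2, numpy as np
from scipy.spatial.transform import Rotation as R
def w2c(p): return cv2.Rodrigues(np.array(p["rvec"],float))[0], np.array(p["tvec"],float).ravel()
def cam2w(p,x): r,t=w2c(p); return r.T@(np.array(x)-t)
def pix2w(p,uv,z):
    n=cv2.undistortPoints(np.array(uv,float).reshape(-1,1,2),p["camera_matrix"],np.array(p["dist"]))[:,0]
    r,t=w2c(p); d=np.c_[n,np.ones(len(n))]@r; c=-r.T@t
    return c+d*((z-c[2])/d[:,2])[:,None]
def proj(p,X): return cv2.projectPoints(np.array(X,float).reshape(-1,1,3),np.array(p["rvec"],float),np.array(p["tvec"],float),p["camera_matrix"],np.array(p["dist"]))[0][:,0]
E
python3 - <<'E'
from h import *
for n in ["top","scene"]:
    p=ctrl.get_image(n)
    for q in ["long_profile_center","middle_profile_center","short_profile_center","cube_center","tray_long","tray_middle","tray_short","tray_square","bracket_a_center"]:
        for d in ctrl.spot_point(p,q)[:4]:
            w=cam2w(p,d["position"]); print(n,q,round(d["score"],2),w.round(0),proj(p,w).round(0)[0])
    im=p["pixels"][:,:,::-1]
    if n=="top":
        c=cv2.resize(im[130:260,150:350],None,fx=4,fy=4,interpolation=cv2.INTER_CUBIC); cv2.imwrite("pics/t1.png",c)
        c=cv2.resize(im[130:260,290:490],None,fx=4,fy=4,interpolation=cv2.INTER_CUBIC); cv2.imwrite("pics/t2.png",c)
E
```

```text
top long_profile_center 0.82 [428. 297.  16.] [197. 237.]
top middle_profile_center 0.86 [446. 133.  14.] [259. 231.]
top middle_profile_center 0.31 [ 448. -189.   19.] [382. 230.]
top short_profile_center 0.69 [ 445. -187.   21.] [382. 231.]
top cube_center 0.67 [ 520. -404.   16.] [464. 202.]
top cube_center 0.67 [429. 296.  17.] [197. 237.]
top cube_center 0.59 [505.   1.  11.] [309. 208.]
top cube_center 0.51 [ 418. -291.   12.] [421. 241.]
top tray_long 0.57 [614. 172.  -1.] [246. 167.]
top tray_middle 0.56 [604. 316.   3.] [192. 171.]
top tray_short 0.93 [ 606. -128.    5.] [358. 170.]
top tray_square 0.57 [601.  23.  -3.] [302. 172.]
top bracket_a_center 0.7 [430. -40.  18.] [325. 237.]
scene long_profile_center 0.84 [433. 295.  15.] [228. 168.]
scene middle_profile_center 0.61 [447. 134.   9.] [265. 194.]
scene short_profile_center 0.83 [ 450. -193.   17.] [350. 259.]
scene cube_center 0.84 [ 444. -369.   14.] [407. 307.]
scene cube_center 0.69 [ 416. -292.    9.] [372. 294.]
scene cube_center 0.66 [501.   4.  12.] [310. 208.]
scene cube_center 0.61 [ 517. -409.   16.] [441. 298.]
scene tray_long 0.7 [618. 175.  -2.] [301. 164.]
scene tray_long 0.48 [600. 320.  -3.] [267. 146.]
scene tray_middle 0.61 [602. 320.  -2.] [267. 145.]
scene tray_middle 0.26 [ 611. -130.   -1.] [374. 216.]
scene tray_short 0.6 [ 615. -128.   -2.] [374. 216.]
scene tray_square 0.68 [597.  20.   2.] [331. 191.]
scene tray_square 0.67 [ 438. -370.   14.] [406. 309.]
scene bracket_a_center 0.65 [434. -36.  21.] [302. 226.]
scene bracket_a_center 0.33 [ 443. -366.   15.] [406. 306.]
```

View pics/t1.png

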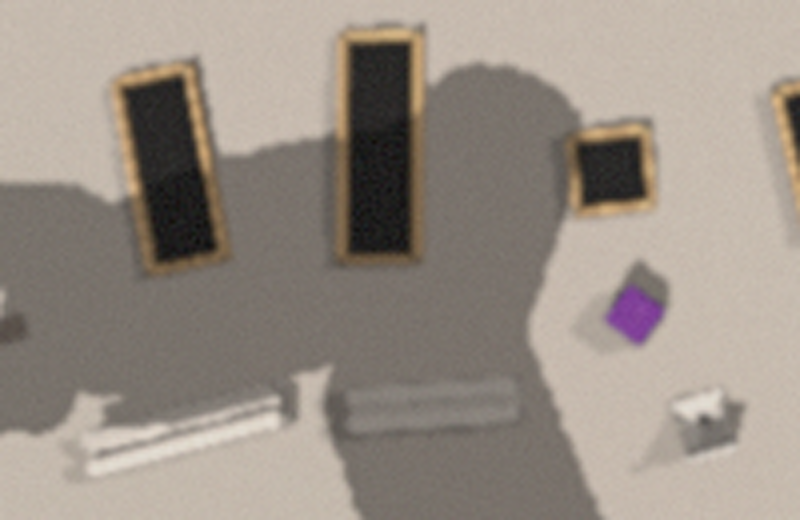

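View pics/t2.png

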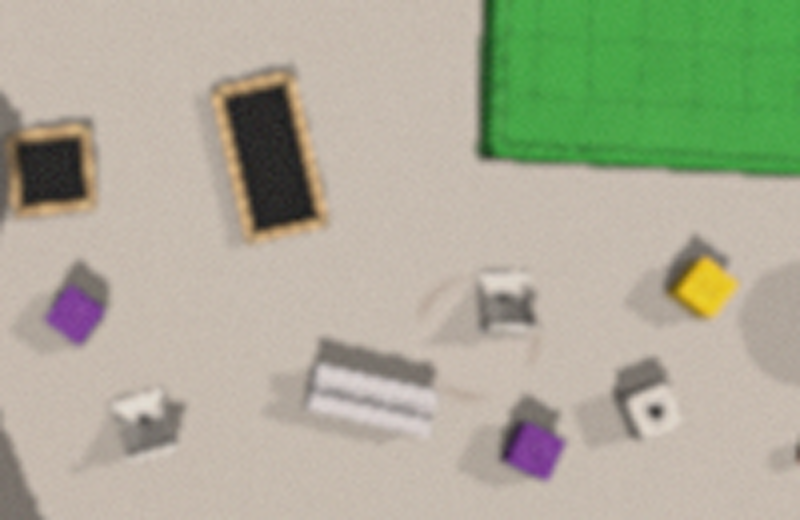

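```bash
cat > fit.py <<'E'
from h import *
p=ctrl.get_image("top"); r,t=w2c(p); print("cam",(-r.T@t).round(0))
T={"tm":(150,13,136,56,[(112,78),(194,62),(228,258),(147,274)]),"tl":(150,13,156,56,[(340,32),(424,30),(420,262),(336,264)]),
"tq":(150,13,56,56,[(568,133),(650,124),(657,205),(576,217)]),"ts":(290,13,106,56,[(212,88),(292,68),(327,222),(250,243)]),
"pl":(150,30,130,30,[(80,435),(278,393),(284,427),(90,476)]),"pm":(150,30,110,30,[(345,392),(517,378),(519,415),(348,433)]),
"ps":(290,30,80,30,[(316,362),(436,388),(428,436),(306,410)]),"cube":(290,30,30,30,[(622,397),(665,383),(680,422),(637,438)])}
im=cv2.resize(p["pixels"][:,:,::-1],None,fx=4,fy=4,interpolation=cv2.INTER_CUBIC).copy()
for k,(ox,z,L,W,c) in T.items():
    c=np.array(c,float); uv=(c+.5)/4-.5+np.array([ox,130]); X=pix2w(p,uv,z)[:,:2]
    e=np.roll(X,-1,0)-X; l=np.linalg.norm(e,axis=1)
    i=0 if l[0]+l[2]>l[1]+l[3] else 1
    v=e[i]-e[i+2]; a=np.arctan2(v[1],v[0]); a=(a+np.pi/2)%np.pi-np.pi/2
    m=X.mean(0); print(k,m.round(1),"axis ang",a.round(3),l.round(0))
    d=np.array([np.cos(a),np.sin(a)]);n=np.array([-d[1],d[0]])
    for zz,col in ((0,(0,255,0)),(z,(0,0,255))):
        q=[np.r_[m+sx*L/2*d+sy*W/2*n,zz] for sx,sy in((1,1),(1,-1),(-1,-1),(-1,1))]
        cv2.polylines(im,[((proj(p,q)+.5)*4-.5).round().astype(int)],True,col,1)
cv2.imwrite("pics/ov1.png",im[520:1040,600:1400]);cv2.imwrite("pics/ov2.png",im[520:1040,1160:1960])
E
python3 fit.py
```

```text
cam [ 464.  -44. 1026.]
tm [601.9 313.5] axis ang 0.2 [ 56. 134.  55. 134.]
tl [615.6 173.2] axis ang -0.002 [ 56. 155.  56. 155.]
tq [599.7  18.6] axis ang 0.094 [55. 54. 54. 56.]
ts [ 609.3 -125. ] axis ang 0.223 [ 55. 105.  53. 106.]
pl [426.9 295.2] axis ang -1.342 [132.  22. 130.  27.]
pm [445.4 133.4] axis ang -1.477 [112.  24. 111.  26.]
ps [ 448.9 -187.7] axis ang 1.358 [79. 31. 80. 31.]
cube [ 441.5 -367.7] axis ang -1.243 [29. 27. 30. 28.]
```

View pics/ov1.png

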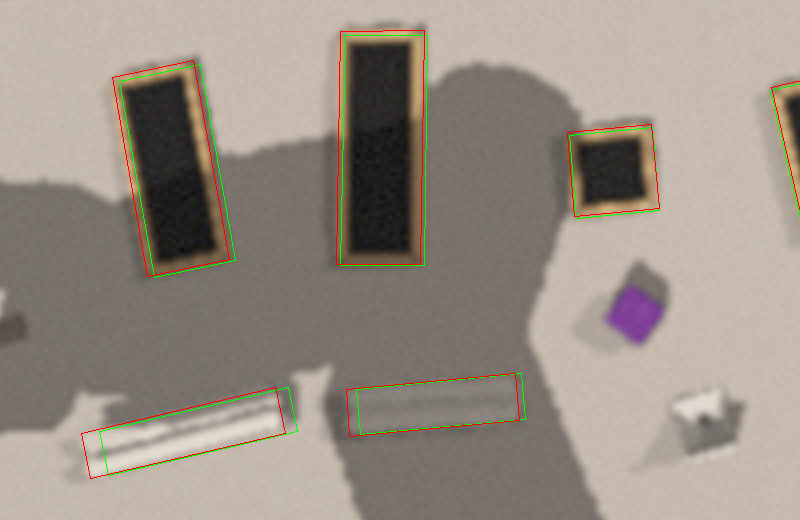

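View pics/ov2.png

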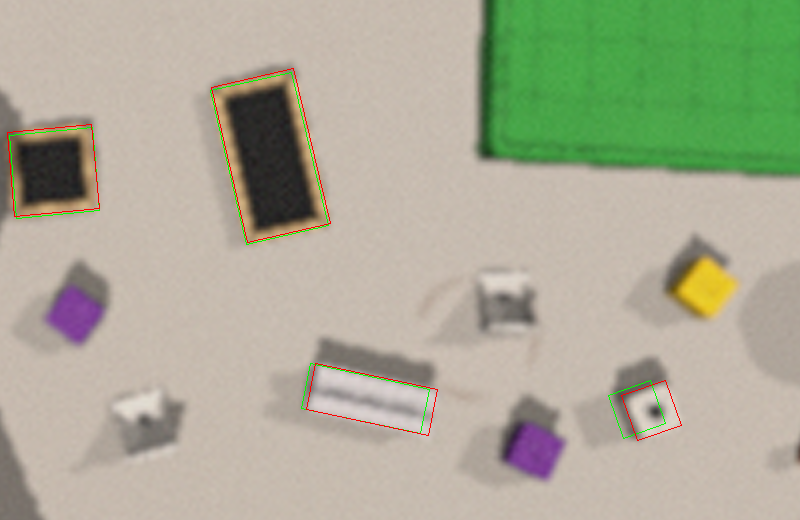

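```bash
cat > plan.py <<'E'
# usage: plan.py x y z jawyaw N   -> prints steps in tool axes
import sys
from h import *
x,y,z,yaw,N=map(float,sys.argv[1:6]); N=int(N)
o=ctrl.get_obs(); M=R.from_rotvec(o["orientation"]).as_matrix(); P=o["ee_pos"]
y0=np.arctan2(M[1,0],M[0,0])
G=np.array([[np.cos(yaw),np.sin(yaw),0],[np.sin(yaw),-np.cos(yaw),0],[0,0,-1]])
dr=R.from_matrix(M.T@G).as_rotvec(); D=np.array([x,y,z])-P
print("t",round(o["t"],2),"P",P.round(1),"yaw",y0.round(3),"D",D.round(1),"turn",dr.round(3),"F",o["ft_force"].round(1),"w",round(o["width"],1),"q6",o["qpos"][5].round(2))
for k in range(N):
    Mk=M@R.from_rotvec(dr*k/N).as_matrix()
    print((dr/N).round(3).tolist(),(Mk.T@(D/N)).round(1).tolist())
E
python3 plan.py 427 295 120 0.229 15
```

```text
t 1.2 P [178.  599.1 230.7] yaw 1.282 D [ 249.  -304.1 -110.7] turn [0.    0.    1.053] F [-0.2  1.  -0.5] w 87.5 q6 -0.02
[0.0, 0.0, 0.07] [-14.7, 21.7, 7.4]
[0.0, 0.0, 0.07] [-13.1, 22.7, 7.4]
[0.0, 0.0, 0.07] [-11.5, 23.5, 7.4]
[0.0, 0.0, 0.07] [-9.8, 24.3, 7.4]
[0.0, 0.0, 0.07] [-8.1, 24.9, 7.4]
[0.0, 0.0, 0.07] [-6.4, 25.4, 7.4]
[0.0, 0.0, 0.07] [-4.6, 25.8, 7.4]
[0.0, 0.0, 0.07] [-2.7, 26.1, 7.4]
[0.0, 0.0, 0.07] [-0.9, 26.2, 7.4]
[0.0, 0.0, 0.07] [0.9, 26.2, 7.4]
[0.0, 0.0, 0.07] [2.8, 26.1, 7.4]
[0.0, 0.0, 0.07] [4.6, 25.8, 7.4]
[0.0, 0.0, 0.07] [6.4, 25.4, 7.4]
[0.0, 0.0, 0.07] [8.2, 24.9, 7.4]
[0.0, 0.0, 0.07] [9.9, 24.3, 7.4]
```

```bash
python3 -m handwheel '[[[0,0,0.07],[-15,22,7],1],[[0,0,0.07],[-13,23,7],1],[[0,0,0.07],[-12,24,7],1],[[0,0,0.07],[-10,24,7],1],[[0,0,0.07],[-8,25,7],1],[[0,0,0.07],[-6,25,7],1],[[0,0,0.07],[-5,26,7],1],[[0,0,0.07],[-3,26,7],1],[[0,0,0.07],[-1,26,7],1],[[0,0,0.07],[1,26,7],1]]'; python3 plan.py 427 295 120 0.229 9
```

```text
t: 2.03
ee_pos: [346.1, 392.2, 159.8]
orientation: [-3.012, -0.864, -0.009]
ft_force: [0.1, -0.0, -0.6]
width: 87.9
t 2.03 P [346.1 392.2 159.8] yaw 0.559 D [ 80.9 -97.2 -39.8] turn [-0.007 -0.006  0.33 ] F [ 0.1 -0.  -0.6] w 87.9 q6 0.26
[-0.001, -0.001, 0.037] [1.9, 13.9, 4.4]
[-0.001, -0.001, 0.037] [2.4, 13.9, 4.4]
[-0.001, -0.001, 0.037] [2.9, 13.8, 4.4]
[-0.001, -0.001, 0.037] [3.4, 13.6, 4.4]
[-0.001, -0.001, 0.037] [3.9, 13.5, 4.4]
[-0.001, -0.001, 0.037] [4.4, 13.4, 4.4]
[-0.001, -0.001, 0.037] [4.9, 13.2, 4.4]
[-0.001, -0.001, 0.037] [5.4, 13.0, 4.4]
[-0.001, -0.001, 0.037] [5.8, 12.8, 4.4]
```

```bash
python3 -m handwheel '[[[0,0,0.045],[2,14,4],1],[[0,0,0.04],[2,14,4],1],[[0,0,0.04],[3,14,4],1],[[0,0,0.04],[3,14,4],1],[[0,0,0.04],[4,14,5],1],[[0,0,0.04],[4,13,5],1],[[0,0,0.04],[5,13,5],1],[[0,0,0.03],[5,13,5],1],[[0,0,0.02],[6,13,4],0.8],[[0,0,0],[0,0,0],0.8]]'; python3 plan.py 427 295 120 0.229 1; python3 - <<'E'
from h import *
p=ctrl.get_image("wrist"); im=p["pixels"][:,:,::-1].copy()
a=-1.342;m=np.array([426.9,295.2]);d=np.array([np.cos(a),np.sin(a)]);n=np.array([-d[1],d[0]])
q=[np.r_[m+sx*65*d+sy*15*n,30] for sx,sy in((1,1),(1,-1),(-1,-1),(-1,1))]
cv2.imwrite("pics/w0.png",im)
cv2.polylines(im,[proj(p,q).round().astype(int)],True,(0,0,255),1)
cv2.imwrite("pics/w1.png",im)
E
```

```text
t: 2.87
ee_pos: [430.7, 282.7, 117.2]
orientation: [-3.118, -0.308, -0.009]
ft_force: [-0.6, 0.5, 0.3]
width: 77.8
t 2.87 P [430.7 282.7 117.2] yaw 0.197 D [-3.7 12.3  2.8] turn [-0.008 -0.006 -0.032] F [-0.6  0.5  0.3] w 77.8 q6 0.35
[-0.008, -0.006, -0.032] [-1.2, -12.8, -2.7]
```

View pics/w1.png

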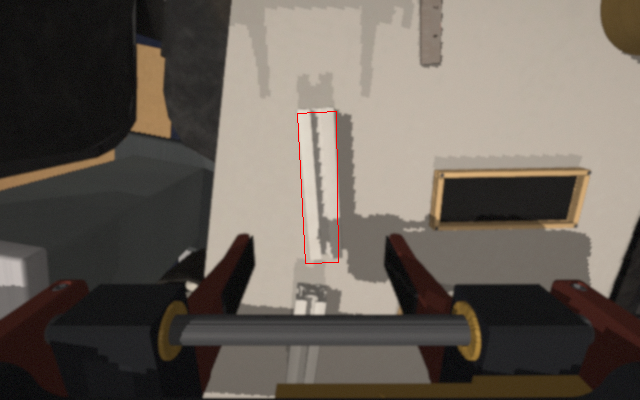

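```bash
python3 -m handwheel '[[[-0.008,-0.006,-0.032],[-1,-12.8,0],0.8],[[0,0,0],[0,0,15],0.8],[[0,0,0],[0,0,15],0.8],[[0,0,0],[0,0,15],0.8],[[0,0,0],[0,0,12],0.8],[[0,0,0],[0,0,12],0.8],[[0,0,0],[0,0,10],0.8],[[0,0,0],[0,0,6],0.8],[[0,0,0],[0,0,5],0.8],[[0,0,0],[0,0,0],0.8]]'; python3 plan.py 427 295 19 0.229 1
```

```text
t: 3.75
ee_pos: [426.5, 303.8, 27.6]
orientation: [-3.114, -0.374, -0.011]
ft_force: [0.4, -0.4, -0.3]
width: 70.1
t 3.75 P [426.5 303.8  27.6] yaw 0.239 D [ 0.5 -8.8 -8.6] turn [-0.004 -0.008  0.01 ] F [ 0.4 -0.4 -0.3] w 70.1 q6 0.35
[-0.004, -0.008, 0.01] [-1.7, 8.7, 8.5]
```

```bash
python3 -m handwheel '[[[0,-0.006,0.0],[-0.5,4,0],0.8],[[0,0,0],[-0.5,4.5,0],0.8],[[0,0,0],[0,0,4],0.8],[[0,0,0],[0,0,4],0.8],[[0,0,0],[0,0,0],0.8],[[0,0,0],[0,0,0],0],[[0,0,0],[0,0,0],0],[[0,0,0],[0,0,0],0],[[0,0,0],[0,0,0],0],[[0,0,0],[0,0,0],0]]'; python3 plan.py 427 295 19 0.229 1
```

```text
t: 4.58
ee_pos: [429.2, 295.1, 20.9]
orientation: [-3.114, -0.373, -0.006]
ft_force: [0.3, 0.8, -0.4]
width: 40.4
t 4.58 P [429.2 295.1  20.9] yaw 0.239 D [-2.2 -0.1 -1.9] turn [-0.005 -0.004  0.01 ] F [ 0.3  0.8 -0.4] w 40.4 q6 0.33
[-0.005, -0.004, 0.01] [-2.2, -0.4, 1.9]
```

```bash
python3 -m handwheel '[[[0,0,0],[-1,0,2],0],[[0,0,0],[0,0,0],0],[[0,0,0],[0,0,0],0],[[0,0,0],[0,0,0],0],[[0,0,0],[0,0,0],0],[[0,0,0],[0,0,-10],0],[[0,0,0],[0,0,-15],0],[[0,0,0],[0,0,-15],0],[[0,0,0],[0,0,0],0],[[0,0,0],[0,0,0],0]]'; python3 plan.py 615.6 173.2 70 1.569 12;  python3 - <<'E'
from h import *
p=ctrl.get_image("wrist"); cv2.imwrite("pics/w2.png",p["pixels"][:,:,::-1])
E
```

```text
t: 5.42
ee_pos: [426.9, 294.1, 60.9]
orientation: [-3.115, -0.374, -0.002]
ft_force: [-0.7, 0.6, -1.7]
width: 30.0
t 5.42 P [426.9 294.1  60.9] yaw 0.239 D [ 188.7 -120.9    9.1] turn [-0.002 -0.004 -1.33 ] F [-0.7  0.6 -1.7] w 30.0 q6 0.33
[-0.0, -0.0, -0.111] [12.9, 13.5, -0.8]
[-0.0, -0.0, -0.111] [11.3, 14.9, -0.8]
[-0.0, -0.0, -0.111] [9.6, 16.0, -0.8]
[-0.0, -0.0, -0.111] [7.8, 17.0, -0.8]
[-0.0, -0.0, -0.111] [5.9, 17.7, -0.8]
[-0.0, -0.0, -0.111] [3.9, 18.3, -0.8]
[-0.0, -0.0, -0.111] [1.8, 18.6, -0.8]
[-0.0, -0.0, -0.111] [-0.3, 18.7, -0.8]
[-0.0, -0.0, -0.111] [-2.3, 18.5, -0.8]
[-0.0, -0.0, -0.111] [-4.4, 18.2, -0.8]
[-0.0, -0.0, -0.111] [-6.3, 17.6, -0.8]
[-0.0, -0.0, -0.111] [-8.2, 16.8, -0.8]
```

View pics/w2.png

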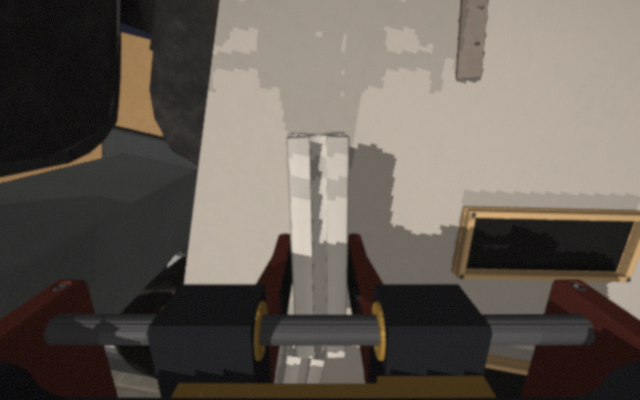

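```bash
python3 -m handwheel '[[[0,0,-0.11],[13,13.5,-1],0],[[0,0,-0.11],[11,15,-1],0],[[0,0,-0.11],[10,16,-1],0],[[0,0,-0.11],[8,17,-1],0],[[0,0,-0.11],[6,18,-1],0],[[0,0,-0.11],[4,18,-1],0],[[0,0,-0.11],[2,18.5,-1],0],[[0,0,-0.11],[0,19,-1],0],[[0,0,-0.11],[-2,18.5,-1],0],[[0,0,-0.11],[-4,18,-1],0]]'; python3 plan.py 615.6 173.2 70 1.569 3
```

```text
t: 6.3
ee_pos: [585.7, 192.4, 62.0]
orientation: [-2.404, -2.011, 0.016]
ft_force: [-0.3, 0.7, -1.1]
width: 29.7
t 6.3 P [585.7 192.4  62. ] yaw 1.393 D [ 29.9 -19.2   8. ] turn [-0.012  0.002 -0.176] F [-0.3  0.7 -1.1] w 29.7 q6 -1.1
[-0.004, 0.001, -0.059] [-4.5, 10.9, -2.8]
[-0.004, 0.001, -0.059] [-5.2, 10.6, -2.7]
[-0.004, 0.001, -0.059] [-5.8, 10.3, -2.7]
```

```bash
python3 -m handwheel '[[[0,0,-0.05],[-4,8,0],0],[[0,0,-0.05],[-4,8,0],0],[[0,0,-0.03],[-2,5,0],0],[[0,0,0],[0,0,0],0],[[0,0,0],[0,0,0],0],[[0,0,0],[0,0,0],0],[[0,0,0],[0,0,0],0],[[0,0,0],[0,0,0],0],[[0,0,0],[0,0,0],0],[[0,0,0],[0,0,0],0]]'; python3 plan.py 615.6 173.2 26 1.569 1
```

```text
t: 7.13
ee_pos: [604.8, 176.6, 55.2]
orientation: [-2.258, -2.167, 0.025]
ft_force: [0.3, 0.7, -1.6]
width: 29.8
t 7.13 P [604.8 176.6  55.2] yaw 1.53 D [ 10.8  -3.4 -29.2] turn [-0.02   0.003 -0.039] F [ 0.3  0.7 -1.6] w 29.8 q6 -1.27
[-0.02, 0.003, -0.039] [-2.8, 11.5, 29.0]
```

```bash
python3 -m handwheel '[[[-0.02,0,-0.02],[-1.5,6,2],0],[[0,0,-0.02],[-1.5,5.5,4],0],[[0,0,0],[0,0,5],0],[[0,0,0],[0,0,5],0],[[0,0,0],[0,0,0],0],[[0,0,0],[0,0,-0.5],0],[[0,0,0],[0,0,-0.5],0],[[0,0,0],[0,0,-0.5],0],[[0,0,0],[0,0,-0.5],0],[[0,0,0],[0,0,-0.5],0]]'; python3 plan.py 615.6 173.2 26 1.569 1; python3 - <<'E'
from h import *
for n in ["wrist","top"]:
    p=ctrl.get_image(n); cv2.imwrite(f"pics/{n}3.png",p["pixels"][:,:,::-1])
E
```

```text
t: 7.97
ee_pos: [617.0, 173.1, 39.8]
orientation: [2.215, 2.223, -0.002]
ft_force: [-0.1, 0.8, -2.0]
width: 29.7
t 7.97 P [617.  173.1  39.8] yaw 1.575 D [ -1.4   0.1 -13.8] turn [0.002 0.003 0.006] F [-0.1  0.8 -2. ] w 29.7 q6 -1.31
[0.002, 0.003, 0.006] [0.1, -1.5, 13.8]
```

View pics/wrist3.png

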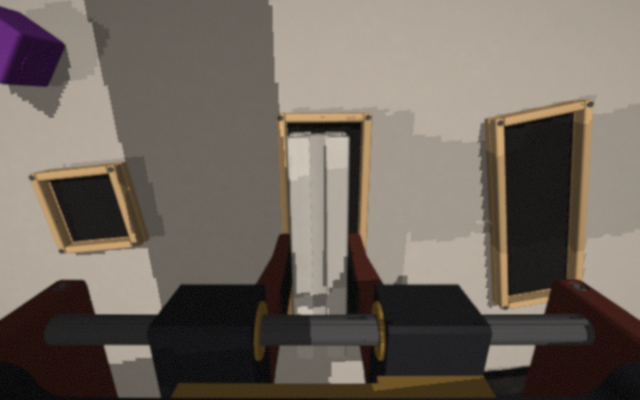

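```bash
python3 - <<'E'
from h import *
p=ctrl.get_image("wrist")
print(pix2w(p,[(278,117),(372,117),(280,112),(372,113)],13).round(1)); print(pix2w(p,[(289,135),(348,134)],40-19+30).round(1))
print(pix2w(p,[(32,176),(126,163),(138,245),(62,251)],13).round(1),pix2w(p,[(32,176),(126,163),(138,245),(62,251)],13).mean(0))
print(pix2w(p,[(488,120),(592,103),(585,293),(504,306)],13).mean(0))
E
```

```text
[[539.2 148.5  13. ]
 [538.9 202.7  13. ]
 [536.4 149.8  13. ]
 [536.7 202.6  13. ]]
[[545.5 158.5  51. ]
 [544.9 185.8  51. ]]
[[ 5.748e+02 -5.100e+00  1.300e+01]
 [ 5.664e+02  5.510e+01  1.300e+01]
 [ 6.214e+02  5.250e+01  1.300e+01]
 [ 6.263e+02  2.000e-01  1.300e+01]] [597.23428556  25.66946334  13.        ]
[598.79163165 315.02661988  13.        ]
```

```bash
python3 - <<'E'
from h import *
p=ctrl.get_image("wrist"); r,t=w2c(p); print((-r.T@t).round(0), r[2].round(2), ctrl.get_obs()["ee_pos"])
cv2.imwrite("pics/z1.png",cv2.resize(p["pixels"][100:260,260:400,::-1],None,fx=4,fy=4,interpolation=cv2.INTER_CUBIC)[:600])
for x in (541,543,545,547,549,551): print(x,proj(p,[[x,173,51],[x,173,21]]).round(1).tolist())
E
```

```text
[531. 173. 192.] [ 0.31 -0.   -0.95] [617.04172716 173.13636471  39.7720853 ]
541 [[320.4, 125.2], [320.4, 121.3]]
543 [[320.4, 129.7], [320.4, 125.0]]
545 [[320.4, 134.1], [320.4, 128.7]]
547 [[320.4, 138.5], [320.4, 132.4]]
549 [[320.4, 142.9], [320.4, 136.0]]
551 [[320.3, 147.2], [320.3, 139.6]]
```

View pics/z1.png

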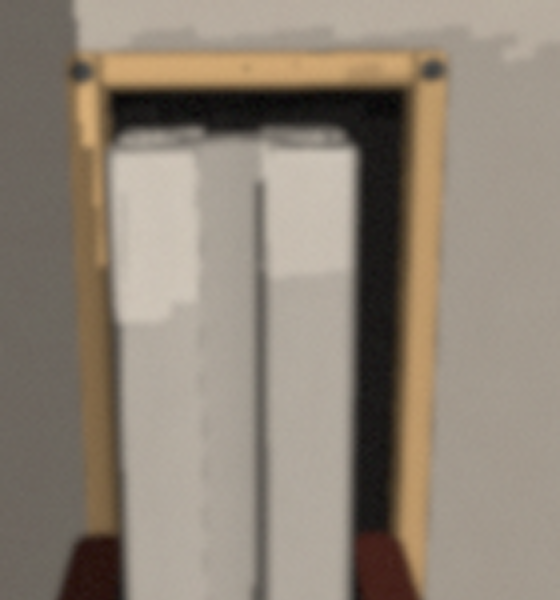

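```bash
python3 -m handwheel '[[[0,0,0],[2.5,3,0],0],[[0,0,0],[0,0,2],0],[[0,0,0],[0,0,4],0],[[0,0,0],[0,0,4],0],[[0,0,0],[0,0,3],0],[[0,0,0],[0,0,1],0],[[0,0,0],[0,0,0],0],[[0,0,0],[0,0,0],0],[[0,0,0],[0,0,0],0],[[0,0,0],[0,0,0],0]]'; python3 plan.py 619.5 175.5 25 1.569 1
```

```text
t: 9.0
ee_pos: [620.5, 176.0, 24.3]
orientation: [2.215, 2.223, -0.001]
ft_force: [-0.2, -0.2, -0.9]
width: 29.9
t 9.0 P [620.5 176.   24.3] yaw 1.574 D [-1.  -0.5  0.7] turn [0.002 0.003 0.005] F [-0.2 -0.2 -0.9] w 29.9 q6 -1.31
[0.002, 0.003, 0.005] [-0.5, -1.0, -0.7]
```

```bash
python3 -m handwheel '[[[0,0,0],[0,0,-0.3],0.65],[[0,0,0],[0,0,-0.3],0.65],[[0,0,0],[0,0,-0.3],0.65],[[0,0,0],[0,0,-0.3],0.65],[[0,0,0],[0,0,-5],0.65],[[0,0,0],[0,0,-15],0.65],[[0,0,0],[0,0,-20],0.65],[[0,0,0],[0,0,-20],0.65],[[0,0,0],[0,0,0],0.65],[[0,0,0],[0,0,0],0.65]]'; python3 plan.py 445.4 133.4 70 0.094 12; python3 - <<'E'
from h import *
p=ctrl.get_image("wrist"); cv2.imwrite("pics/w4.png",p["pixels"][:,:,::-1])
E
```

```text
t: 9.83
ee_pos: [620.9, 176.3, 92.4]
orientation: [2.214, 2.222, 0.001]
ft_force: [-0.0, 0.1, -1.4]
width: 56.9
t 9.83 P [620.9 176.3  92.4] yaw 1.575 D [-175.5  -42.9  -22.4] turn [ 5.000e-03 -1.000e-03  1.481e+00] F [-0.   0.1 -1.4] w 56.9 q6 -1.31
[0.0, -0.0, 0.123] [-3.5, -14.6, 1.8]
[0.0, -0.0, 0.123] [-5.3, -14.1, 1.8]
[0.0, -0.0, 0.123] [-7.0, -13.3, 1.8]
[0.0, -0.0, 0.123] [-8.6, -12.4, 1.8]
[0.0, -0.0, 0.123] [-10.0, -11.2, 1.8]
[0.0, -0.0, 0.123] [-11.3, -9.9, 1.8]
[0.0, -0.0, 0.123] [-12.5, -8.4, 1.9]
[0.0, -0.0, 0.123] [-13.4, -6.8, 1.9]
[0.0, -0.0, 0.123] [-14.2, -5.1, 1.9]
[0.0, -0.0, 0.123] [-14.7, -3.4, 1.9]
[0.0, -0.0, 0.123] [-15.0, -1.5, 1.9]
[0.0, -0.0, 0.123] [-15.1, 0.3, 1.9]
```

View pics/w4.png

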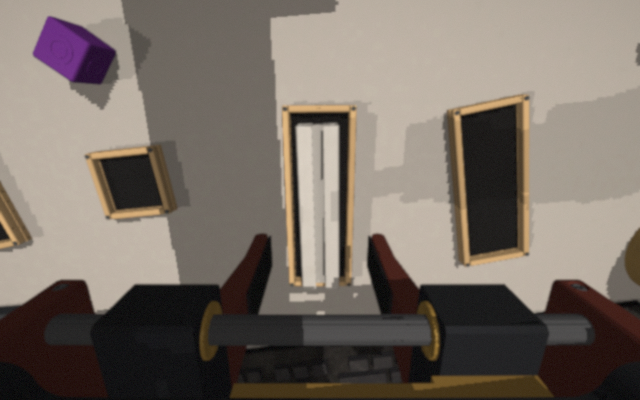

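```bash
python3 -m handwheel '[[[0,0,0.12],[-3.5,-14.5,1.5],0.75],[[0,0,0.12],[-5,-14,1.5],0.75],[[0,0,0.12],[-7,-13.5,1.5],0.75],[[0,0,0.12],[-8.5,-12.5,1.5],0.75],[[0,0,0.12],[-10,-11,1.5],0.75],[[0,0,0.12],[-11,-10,1.5],0.75],[[0,0,0.12],[-12.5,-8.5,1.5],0.75],[[0,0,0.12],[-13.5,-7,1.5],0.75],[[0,0,0.12],[-14,-5,1.5],0.75],[[0,0,0.12],[-14.5,-3.5,1.5],0.75]]'; python3 plan.py 445.4 133.4 70 0.094 3
```

```text
t: 10.72
ee_pos: [469.3, 140.3, 72.2]
orientation: [3.095, 0.514, 0.003]
ft_force: [-0.2, -0.3, 0.6]
width: 66.0
t 10.72 P [469.3 140.3  72.2] yaw 0.329 D [-23.9  -6.9  -2.2] turn [ 0.004 -0.002  0.235] F [-0.2 -0.3  0.6] w 66.0 q6 -0.06
[0.001, -0.001, 0.078] [-8.3, -0.4, 0.7]
[0.001, -0.001, 0.078] [-8.3, 0.3, 0.7]
[0.001, -0.001, 0.078] [-8.2, 0.9, 0.7]
```

```bash
python3 -m handwheel '[[[0,0,0.07],[-7,0,0],0.75],[[0,0,0.06],[-6,0.5,0],0.75],[[0,0,0.05],[-4,1,0],0.75],[[0,0,0.01],[-1,0,0],0.75],[[0,0,0],[0,0,0],0.75],[[0,0,0],[0,0,0],0.75],[[0,0,0],[0,0,0],0.75],[[0,0,0],[0,0,0],0.75],[[0,0,0],[0,0,0],0.75],[[0,0,0],[0,0,0],0.75]]'; python3 plan.py 445.4 133.4 19 0.094 1; cat > ov.py <<'E'
# ov.py out x y ang L W z cam : overlay box
import sys
from h import *
o=sys.argv[1]; x,y,a,L,W,z=map(float,sys.argv[2:8]); p=ctrl.get_image("wrist"); im=p["pixels"][:,:,::-1].copy()
m=np.array([x,y]);d=np.array([np.cos(a),np.sin(a)]);n=np.array([-d[1],d[0]])
q=[np.r_[m+sx*L/2*d+sy*W/2*n,z] for sx,sy in((1,1),(1,-1),(-1,-1),(-1,1))]
cv2.polylines(im,[proj(p,q).round().astype(int)],True,(0,0,255),1); cv2.imwrite(o,im)
E
python3 ov.py pics/w5.png 445.4 133.4 -1.477 110 30 30
```

```text
t: 11.55
ee_pos: [445.7, 132.6, 68.6]
orientation: [3.13, 0.201, -0.011]
ft_force: [-0.7, 0.9, -0.0]
width: 66.0
t 11.55 P [445.7 132.6  68.6] yaw 0.128 D [ -0.3   0.8 -49.6] turn [0.005 0.007 0.034] F [-0.7  0.9 -0. ] w 66.0 q6 0.14
[0.005, 0.007, 0.034] [0.1, -1.0, 49.6]
```

View pics/w5.png

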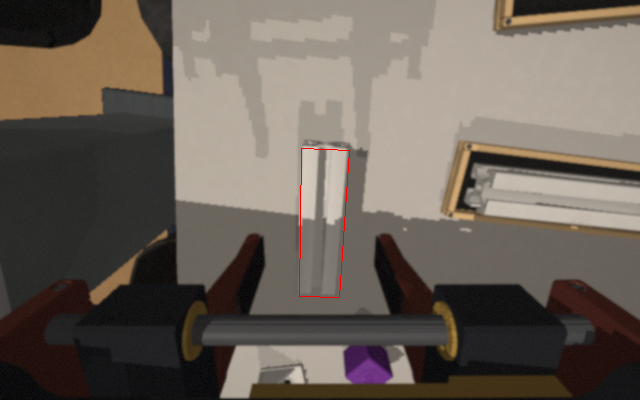

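```bash
python3 -m handwheel '[[[0,0.007,0.03],[0.3,-0.5,5],0.75],[[0,0,0],[0,0,10],0.75],[[0,0,0],[0,0,10],0.75],[[0,0,0],[0,0,8],0.75],[[0,0,0],[0,0,7],0.75],[[0,0,0],[0,0,5],0.75],[[0,0,0],[0,0,2],0.75],[[0,0,0],[0,0,0],0.4],[[0,0,0],[0,0,0],0],[[0,0,0],[0,0,0],0]]'; python3 plan.py 445.4 133.4 19 0.094 1
```

```text
t: 12.43
ee_pos: [446.1, 132.9, 16.3]
orientation: [3.132, 0.158, -0.003]
ft_force: [-0.2, -0.2, 0.1]
width: 49.3
t 12.43 P [446.1 132.9  16.3] yaw 0.101 D [-0.7  0.5  2.7] turn [0.005 0.002 0.007] F [-0.2 -0.2  0.1] w 49.3 q6 0.18
[0.005, 0.002, 0.007] [-0.6, -0.6, -2.7]
```

```bash
python3 -m handwheel '[[[0,0,0.007],[-0.6,-0.6,-3],0],[[0,0,0],[0,0,-0.3],0],[[0,0,0],[0,0,-0.3],0],[[0,0,0],[0,0,-0.3],0],[[0,0,0],[0,0,-0.3],0],[[0,0,0],[0,0,-0.3],0],[[0,0,0],[0,0,-10],0],[[0,0,0],[0,0,-20],0],[[0,0,0],[0,0,-10],0],[[0,0,0],[0,0,0],0]]'; python3 plan.py 603 314.5 70 1.771 16
```

```text
t: 13.27
ee_pos: [445.3, 133.7, 64.8]
orientation: [3.133, 0.146, -0.002]
ft_force: [-0.1, 0.2, -1.5]
width: 29.8
t 13.27 P [445.3 133.7  64.8] yaw 0.093 D [157.7 180.8   5.2] turn [ 0.003  0.006 -1.678] F [-0.1  0.2 -1.5] w 29.8 q6 0.18
[0.0, 0.0, -0.105] [10.9, -10.3, -0.4]
[0.0, 0.0, -0.105] [11.9, -9.1, -0.4]
[0.0, 0.0, -0.105] [12.8, -7.8, -0.4]
[0.0, 0.0, -0.105] [13.5, -6.5, -0.4]
[0.0, 0.0, -0.105] [14.1, -5.0, -0.4]
[0.0, 0.0, -0.105] [14.6, -3.5, -0.4]
[0.0, 0.0, -0.105] [14.9, -2.0, -0.4]
[0.0, 0.0, -0.105] [15.0, -0.4, -0.4]
[0.0, 0.0, -0.105] [14.9, 1.2, -0.4]
[0.0, 0.0, -0.105] [14.7, 2.7, -0.3]
[0.0, 0.0, -0.105] [14.4, 4.3, -0.3]
[0.0, 0.0, -0.105] [13.8, 5.7, -0.3]
[0.0, 0.0, -0.105] [13.2, 7.2, -0.3]
[0.0, 0.0, -0.105] [12.3, 8.5, -0.3]
[0.0, 0.0, -0.105] [11.4, 9.7, -0.3]
[0.0, 0.0, -0.105] [10.3, 10.9, -0.3]
```

```bash
python3 -m handwheel '[[[0,0,-0.105],[11,-10,-2],0],[[0,0,-0.105],[12,-9,-2],0],[[0,0,-0.105],[13,-8,-2],0],[[0,0,-0.105],[13.5,-6.5,-1],0],[[0,0,-0.105],[14,-5,-1],0],[[0,0,-0.105],[14.5,-3.5,-1],0],[[0,0,-0.105],[15,-2,-1],0],[[0,0,-0.105],[15,-0.5,-1],0],[[0,0,-0.105],[15,1,-1],0],[[0,0,-0.105],[14.5,2.5,-1],0]]'; python3 plan.py 603 314.5 70 1.771 6
```

```text
t: 14.1
ee_pos: [542.2, 250.9, 77.0]
orientation: [2.6, 1.757, -0.009]
ft_force: [0.0, -0.2, -0.9]
width: 29.7
t 14.1 P [542.2 250.9  77. ] yaw 1.188 D [60.8 63.6 -7. ] turn [-0.002  0.007 -0.583] F [ 0.  -0.2 -0.9] w 29.7 q6 -0.77
[-0.0, 0.001, -0.097] [13.6, 5.4, 1.1]
[-0.0, 0.001, -0.097] [13.0, 6.7, 1.1]
[-0.0, 0.001, -0.097] [12.3, 8.0, 1.1]
[-0.0, 0.001, -0.097] [11.5, 9.1, 1.1]
[-0.0, 0.001, -0.097] [10.5, 10.2, 1.1]
[-0.0, 0.001, -0.097] [9.5, 11.2, 1.2]
```

```bash
python3 -m handwheel '[[[0,0,-0.095],[13.5,5.5,1],0],[[0,0,-0.095],[13,6.5,1],0],[[0,0,-0.095],[12,8,1],0],[[0,0,-0.095],[11.5,9,1],0],[[0,0,-0.095],[9,9,0],0],[[0,0,-0.05],[4,5,0],0],[[0,0,0],[0,0,0],0],[[0,0,0],[0,0,0],0],[[0,0,0],[0,0,0],0],[[0,0,0],[0,0,0],0]]'; python3 plan.py 603 314.5 40 1.771 4
```

```text
t: 14.93
ee_pos: [596.6, 310.7, 68.2]
orientation: [2.022, 2.404, -0.014]
ft_force: [0.7, -0.4, -1.2]
width: 29.9
t 14.93 P [596.6 310.7  68.2] yaw 1.743 D [  6.4   3.8 -28.2] turn [-0.007  0.006 -0.028] F [ 0.7 -0.4 -1.2] w 29.9 q6 -1.28
[-0.002, 0.002, -0.007] [0.7, 1.8, 7.0]
[-0.002, 0.002, -0.007] [0.7, 1.8, 7.0]
[-0.002, 0.002, -0.007] [0.7, 1.8, 7.0]
[-0.002, 0.002, -0.007] [0.6, 1.8, 7.0]
```

```bash
python3 -m handwheel '[[[-0.005,0.005,-0.015],[0.7,2,6],0],[[0,0,-0.01],[0.7,2,7],0],[[0,0,0],[0.7,2,7],0],[[0,0,0],[0.6,1.5,6],0],[[0,0,0],[0,0,1],0],[[0,0,0],[0,0,-0.3],0],[[0,0,0],[0,0,-0.3],0],[[0,0,0],[0,0,-0.3],0],[[0,0,0],[0,0,-0.3],0],[[0,0,0],[0,0,-0.3],0]]'; python3 plan.py 603 314.5 25 1.771 1;python3 ov.py pics/w6.png 602 313.5 0.2 136 56 13
python3 - <<'E'
import cv2
i=cv2.imread("pics/w6.png"); cv2.imwrite("pics/w6z.png",cv2.resize(i[90:290,220:440],None,fx=3,fy=3,interpolation=cv2.INTER_CUBIC))
E
```

```text
t: 15.77
ee_pos: [602.6, 313.3, 38.9]
orientation: [-1.992, -2.428, 0.006]
ft_force: [0.3, 0.7, -0.8]
width: 29.9
t 15.77 P [602.6 313.3  38.9] yaw 1.767 D [  0.4   1.2 -13.9] turn [-0.004  0.001 -0.004] F [ 0.3  0.7 -0.8] w 29.9 q6 -1.3
[-0.004, 0.001, -0.004] [1.1, 0.7, 13.9]
```

View pics/w6z.png

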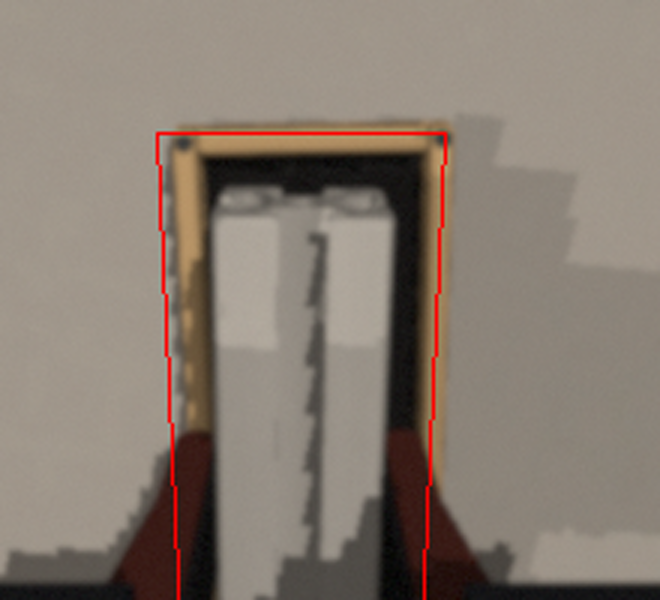

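```bash
python3 -m handwheel '[[[-0.004,0,0],[2,1.5,0],0],[[0,0,0],[0,0,2],0],[[0,0,0],[0,0,4],0],[[0,0,0],[0,0,4],0],[[0,0,0],[0,0,3],0],[[0,0,0],[0,0,0.5],0],[[0,0,0],[0,0,0],0],[[0,0,0],[0,0,0],0],[[0,0,0],[0,0,0],0.65],[[0,0,0],[0,0,-0.3],0.65]]'; python3 plan.py 603 314.5 25 1.771 1
```

```text
t: 16.65
ee_pos: [604.7, 316.4, 26.0]
orientation: [1.991, 2.426, 0.003]
ft_force: [0.3, 0.9, -0.2]
width: 40.1
t 16.65 P [604.7 316.4  26. ] yaw 1.767 D [-1.7 -1.9 -1. ] turn [ 0.003  0.001 -0.004] F [ 0.3  0.9 -0.2] w 40.1 q6 -1.3
[0.003, 0.001, -0.004] [-1.5, -2.1, 1.0]
```

```bash
python3 -m handwheel '[[[0,0,0],[0,0,-0.3],0.65],[[0,0,0],[0,0,-0.3],0.65],[[0,0,0],[0,0,-5],0.65],[[0,0,0],[0,0,-15],0.65],[[0,0,0],[0,0,-20],0.65],[[0,0,0],[0,0,-20],0.65],[[0,0,0],[0,0,-5],0.65],[[0,0,0],[0,0,0],0.65],[[0,0,0],[0,0,0],0.65],[[0,0,0],[0,0,0],0.65]]'; python3 plan.py 448.9 -187.7 75 -0.213 16; python3 ov.py pics/w7.png 602 313.5 0.2 136 56 13
```

```text
t: 17.48
ee_pos: [604.8, 316.5, 98.2]
orientation: [1.991, 2.426, 0.006]
ft_force: [0.2, -0.3, -0.1]
width: 57.1
t 17.48 P [604.8 316.5  98.2] yaw 1.767 D [-155.9 -504.2  -23.2] turn [ 0.004 -0.005  1.98 ] F [ 0.2 -0.3 -0.1] w 57.1 q6 -1.3
[0.0, -0.0, 0.124] [-29.0, -15.7, 1.4]
[0.0, -0.0, 0.124] [-30.7, -12.0, 1.4]
[0.0, -0.0, 0.124] [-32.0, -8.1, 1.4]
[0.0, -0.0, 0.124] [-32.7, -4.1, 1.4]
[0.0, -0.0, 0.124] [-33.0, -0.0, 1.4]
[0.0, -0.0, 0.124] [-32.7, 4.0, 1.4]
[0.0, -0.0, 0.124] [-32.0, 8.0, 1.4]
[0.0, -0.0, 0.124] [-30.8, 11.9, 1.5]
[0.0, -0.0, 0.124] [-29.0, 15.6, 1.5]
[0.0, -0.0, 0.124] [-26.9, 19.1, 1.5]
[0.0, -0.0, 0.124] [-24.3, 22.3, 1.5]
[0.0, -0.0, 0.124] [-21.4, 25.1, 1.5]
[0.0, -0.0, 0.124] [-18.1, 27.6, 1.5]
[0.0, -0.0, 0.124] [-14.6, 29.6, 1.5]
[0.0, -0.0, 0.124] [-10.8, 31.2, 1.5]
[0.0, -0.0, 0.124] [-6.9, 32.3, 1.5]
```

View pics/w7.png

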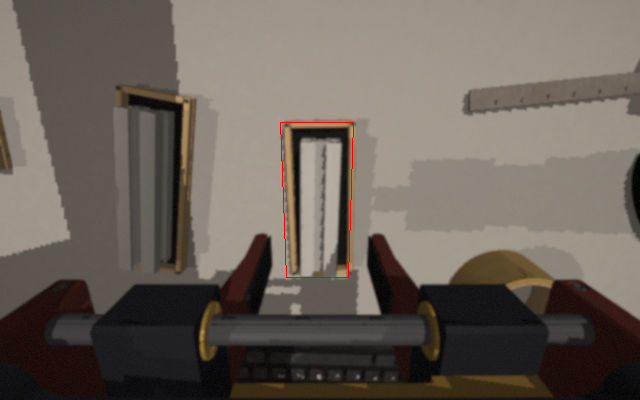

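```bash
python3 -m handwheel '[[[0,0,0.12],[-29,-16,1],0.65],[[0,0,0.12],[-31,-12,1],0.65],[[0,0,0.12],[-32,-8,1],0.65],[[0,0,0.12],[-33,-4,1],0.65],[[0,0,0.12],[-33,0,1],0.65],[[0,0,0.12],[-33,4,1],0.65],[[0,0,0.12],[-32,8,1],0.65],[[0,0,0.12],[-31,12,1],0.65],[[0,0,0.12],[-29,15.5,1],0.65],[[0,0,0.12],[-27,19,1],0.65]]'; python3 plan.py 448.9 -187.7 80 -0.213 7
```

```text
t: 18.37
ee_pos: [498.8, -6.0, 78.4]
orientation: [-3.032, -0.818, 0.006]
ft_force: [1.3, -0.2, 0.5]
width: 57.1
t 18.37 P [498.8  -6.   78.4] yaw 0.527 D [ -49.9 -181.7    1.6] turn [-0.001  0.004  0.74 ] F [ 1.3 -0.2  0.5] w 57.1 q6 -0.56
[-0.0, 0.001, 0.106] [-19.2, 18.8, -0.2]
[-0.0, 0.001, 0.106] [-17.1, 20.8, -0.2]
[-0.0, 0.001, 0.106] [-14.8, 22.5, -0.2]
[-0.0, 0.001, 0.106] [-12.4, 23.9, -0.2]
[-0.0, 0.001, 0.106] [-9.8, 25.1, -0.2]
[-0.0, 0.001, 0.106] [-7.1, 26.0, -0.2]
[-0.0, 0.001, 0.106] [-4.3, 26.6, -0.2]
```

```bash
python3 -m handwheel '[[[0,0,0.105],[-19,19,-2],0.65],[[0,0,0.105],[-17,21,-1.5],0.65],[[0,0,0.105],[-15,22.5,-1],0.75],[[0,0,0.105],[-12.5,24,-1],0.75],[[0,0,0.105],[-10,25,-1],0.75],[[0,0,0.09],[-6,20,-0.5],0.75],[[0,0,0.05],[-3,13,-0.5],0.75],[[0,0,0],[0,0,0],0.75],[[0,0,0],[0,0,0],0.75],[[0,0,0],[0,0,0],0.75]]'; python3 plan.py 448.9 -187.7 19 -0.213 4; python3 ov.py pics/w8.png 448.9 -187.7 1.358 80 30 30
```

```text
t: 19.2
ee_pos: [439.4, -179.5, 79.2]
orientation: [-3.125, 0.289, 0.03]
ft_force: [-0.1, 0.1, 0.7]
width: 66.1
t 19.2 P [ 439.4 -179.5   79.2] yaw -0.184 D [  9.5  -8.2 -60.2] turn [-0.001  0.019  0.029] F [-0.1  0.1  0.7] w 66.1 q6 -0.22
[-0.0, 0.005, 0.007] [3.0, 1.6, 15.0]
[-0.0, 0.005, 0.007] [2.9, 1.6, 15.0]
[-0.0, 0.005, 0.007] [2.9, 1.5, 15.0]
[-0.0, 0.005, 0.007] [2.8, 1.5, 15.0]
```

View pics/w8.png

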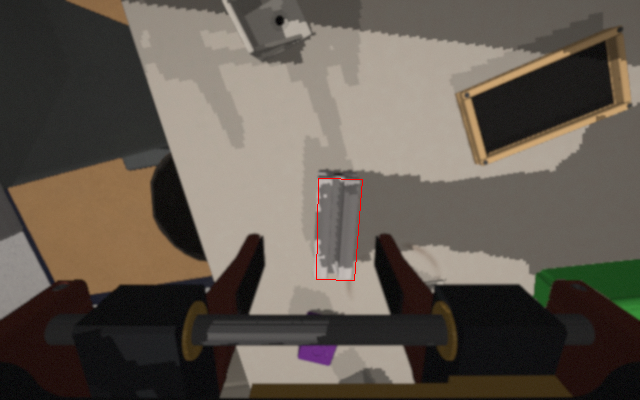

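```bash
python3 -m handwheel '[[[0,0.019,0.02],[5,3,0],0.75],[[0,0,0],[6,3,3],0.75],[[0,0,0],[0,0,12],0.75],[[0,0,0],[0,0,12],0.75],[[0,0,0],[0,0,12],0.75],[[0,0,0],[0,0,8],0.75],[[0,0,0],[0,0,5],0.75],[[0,0,0],[0,0,2],0.75],[[0,0,0],[0,0,-0.3],0.75],[[0,0,0],[0,0,-0.3],0.75]]'; python3 plan.py 448.9 -187.7 19 -0.213 1
```

```text
t: 20.08
ee_pos: [455.8, -184.8, 22.7]
orientation: [3.126, -0.304, 0.01]
ft_force: [-0.2, 0.2, 0.9]
width: 66.0
t 20.08 P [ 455.8 -184.8   22.7] yaw -0.194 D [-6.9 -2.9 -3.7] turn [-0.    -0.006  0.019] F [-0.2  0.2  0.9] w 66.0 q6 -0.22
[-0.0, -0.006, 0.019] [-6.2, 4.1, 3.7]
```

```bash
python3 -m handwheel '[[[0,-0.006,0.018],[-3,2,0],0.75],[[0,0,0],[-3,2,1],0.75],[[0,0,0],[0,0,2],0.75],[[0,0,0],[0,0,-0.3],0.3],[[0,0,0],[0,0,-0.3],0],[[0,0,0],[0,0,-0.3],0],[[0,0,0],[0,0,-0.3],0],[[0,0,0],[0,0,-0.3],0],[[0,0,0],[0,0,-0.3],0],[[0,0,0],[0,0,-0.3],0]]'; python3 plan.py 448.9 -187.7 19 -0.213 1
```

```text
t: 20.92
ee_pos: [449.5, -188.6, 23.8]
orientation: [3.123, -0.336, 0.005]
ft_force: [0.7, -0.3, -0.5]
width: 29.9
t 20.92 P [ 449.5 -188.6   23.8] yaw -0.214 D [-0.6  0.9 -4.8] turn [ 0.    -0.003 -0.001] F [ 0.7 -0.3 -0.5] w 29.9 q6 -0.21
[0.0, -0.003, -0.001] [-0.7, -0.7, 4.8]
```

```bash
python3 -m handwheel '[[[0,0,0],[0,0,-10],0],[[0,0,0],[0,0,-20],0],[[0,0,0],[0,0,-15],0],[[0,0,0],[0,0,0],0],[[0,0,0],[0,0,-0.5],0],[[0,0,0],[0,0,-0.5],0],[[0,0,0],[0,0,-0.5],0],[[0,0,0],[0,0,-0.5],0],[[0,0,0],[0,0,-0.5],0],[[0,0,0],[0,0,-0.5],0]]'; python3 plan.py 609.5 -124 70 -1.348 10
```

```text
t: 21.75
ee_pos: [447.5, -187.5, 73.0]
orientation: [-3.123, 0.335, 0.002]
ft_force: [0.2, 0.1, -1.9]
width: 29.7
t 21.75 P [ 447.5 -187.5   73. ] yaw -0.214 D [162.   63.5  -3. ] turn [0.    0.002 1.134] F [ 0.2  0.1 -1.9] w 29.7 q6 -0.21
[0.0, 0.0, 0.113] [14.5, -9.6, 0.3]
[0.0, 0.0, 0.113] [13.3, -11.2, 0.3]
[0.0, 0.0, 0.113] [11.9, -12.7, 0.3]
[0.0, 0.0, 0.113] [10.4, -13.9, 0.3]
[0.0, 0.0, 0.113] [8.8, -15.0, 0.3]
[0.0, 0.0, 0.113] [7.0, -15.9, 0.3]
[0.0, 0.0, 0.113] [5.2, -16.6, 0.3]
[0.0, 0.0, 0.113] [3.3, -17.1, 0.3]
[0.0, 0.0, 0.113] [1.3, -17.3, 0.3]
[0.0, 0.0, 0.113] [-0.7, -17.4, 0.3]
```

```bash
python3 -m handwheel '[[[0,0,0.113],[14.5,-9.5,-1],0],[[0,0,0.113],[13.5,-11,-1],0],[[0,0,0.113],[12,-12.5,-1],0],[[0,0,0.113],[10.5,-14,-1],0],[[0,0,0.113],[9,-15,-1],0],[[0,0,0.113],[7,-16,-1],0],[[0,0,0.113],[5,-16.5,-1],0],[[0,0,0.113],[3.5,-17,-1],0],[[0,0,0.113],[1,-12,-1],0],[[0,0,0.06],[0,-6,0],0]]'; python3 -m handwheel '[[[0,0,0],[0,0,-0.5],0],[[0,0,0],[0,0,-0.5],0],[[0,0,0],[0,0,-0.5],0],[[0,0,0],[0,0,-0.5],0],[[0,0,0],[0,0,-0.5],0],[[0,0,0],[0,0,-0.5],0],[[0,0,0],[0,0,-0.5],0],[[0,0,0],[0,0,-0.5],0],[[0,0,0],[0,0,-0.5],0],[[0,0,0],[0,0,-0.5],0]]'; python3 plan.py 609.5 -124 45 -1.348 3
```

```text
t: 22.58
ee_pos: [596.6, -129.9, 76.4]
orientation: [2.455, -1.954, -0.02]
ft_force: [0.1, 1.0, -0.1]
width: 29.7
t: 23.42
ee_pos: [594.0, -130.1, 79.9]
orientation: [2.459, -1.946, -0.026]
ft_force: [0.6, -0.1, -0.2]
width: 29.4
t 23.42 P [ 594.  -130.1   79.9] yaw -1.339 D [ 15.5   6.1 -34.9] turn [0.015 0.009 0.009] F [ 0.6 -0.1 -0.2] w 29.4 q6 1.1
[0.005, 0.003, 0.003] [-0.7, -5.7, 11.6]
[0.005, 0.003, 0.003] [-0.7, -5.6, 11.6]
[0.005, 0.003, 0.003] [-0.8, -5.5, 11.6]
```

```bash
python3 -m handwheel '[[[0.015,0.009,0.009],[-0.5,-5.5,7],0],[[0,0,0],[-0.5,-5.5,10],0],[[0,0,0],[-0.5,-4.5,10],0],[[0,0,0],[0,0,5],0],[[0,0,0],[0,0,0],0],[[0,0,0],[0,0,-0.4],0],[[0,0,0],[0,0,-0.4],0],[[0,0,0],[0,0,-0.4],0],[[0,0,0],[0,0,-0.4],0],[[0,0,0],[0,0,-0.4],0]]'; python3 plan.py 609.5 -124 28 -1.348 1;python3 ov.py pics/w9.png 609.3 -125 0.223 106 56 13
python3 - <<'E'
import cv2
i=cv2.imread("pics/w9.png"); cv2.imwrite("pics/w9z.png",cv2.resize(i[90:290,220:440],None,fx=3,fy=3,interpolation=cv2.INTER_CUBIC))
E
```

```text
t: 24.25
ee_pos: [609.7, -125.1, 47.6]
orientation: [2.455, -1.959, -0.002]
ft_force: [0.8, 0.0, -1.5]
width: 29.6
t 24.25 P [ 609.7 -125.1   47.6] yaw -1.347 D [ -0.2   1.1 -19.6] turn [0.001 0.001 0.001] F [ 0.8  0.  -1.5] w 29.6 q6 1.13
[0.001, 0.001, 0.001] [-1.1, -0.1, 19.6]
```

View pics/w9z.png

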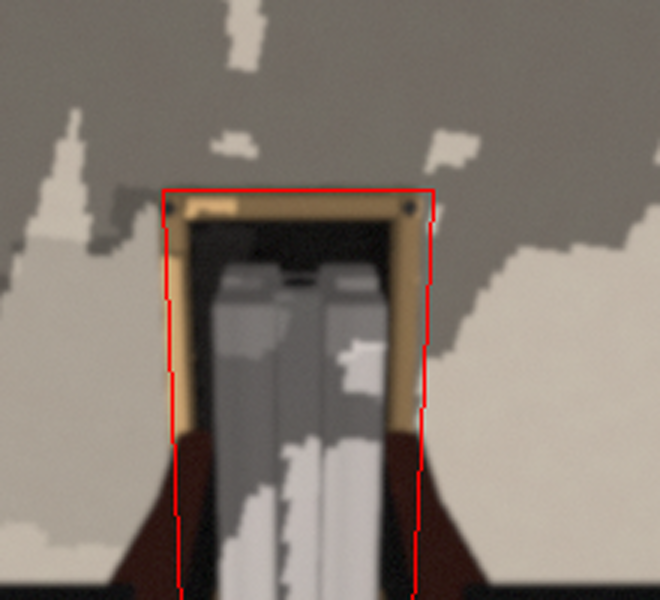

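```bash
python3 -m handwheel '[[[0,0,0],[-1.5,0,2],0],[[0,0,0],[0,0,5],0],[[0,0,0],[0,0,5],0],[[0,0,0],[0,0,4],0],[[0,0,0],[0,0,1.5],0],[[0,0,0],[0,0,0],0],[[0,0,0],[0,0,-0.3],0],[[0,0,0],[0,0,-0.3],0],[[0,0,0],[0,0,-0.3],0],[[0,0,0],[0,0,-0.3],0]]'; python3 plan.py 609.5 -124 28 -1.348 1
```

```text
t: 25.13
ee_pos: [609.3, -123.6, 29.8]
orientation: [2.455, -1.959, -0.002]
ft_force: [0.8, -0.4, -1.0]
width: 29.6
t 25.13 P [ 609.3 -123.6   29.8] yaw -1.347 D [ 0.2 -0.4 -1.8] turn [0.001 0.001 0.001] F [ 0.8 -0.4 -1. ] w 29.6 q6 1.13
[0.001, 0.001, 0.001] [0.5, -0.1, 1.8]
```

```bash
python3 -m handwheel '[[[0,0,0],[0,0,1],0],[[0,0,0],[0,0,0],0],[[0,0,0],[0,0,0],0.65],[[0,0,0],[0,0,-0.3],0.65],[[0,0,0],[0,0,-0.3],0.65],[[0,0,0],[0,0,-0.5],0.65],[[0,0,0],[0,0,-10],0.65],[[0,0,0],[0,0,-20],0.65],[[0,0,0],[0,0,-20],0.65],[[0,0,0],[0,0,-15],0.65]]';  python3 plan.py 441.5 -367.7 75 0.328 16; python3 ov.py pics/w10.png 609.3 -125 0.223 106 56 13
```

```text
t: 25.97
ee_pos: [607.5, -123.2, 96.1]
orientation: [2.453, -1.958, -0.009]
ft_force: [0.4, 1.0, 0.1]
width: 57.2
t 25.97 P [ 607.5 -123.2   96.1] yaw -1.347 D [-166.  -244.5  -21.1] turn [ 0.002  0.007 -1.675] F [0.4 1.  0.1] w 57.2 q6 1.13
[0.0, 0.0, -0.105] [12.6, 13.5, 1.4]
[0.0, 0.0, -0.105] [11.1, 14.7, 1.4]
[0.0, 0.0, -0.105] [9.5, 15.8, 1.4]
[0.0, 0.0, -0.105] [7.8, 16.7, 1.4]
[0.0, 0.0, -0.105] [6.0, 17.5, 1.4]
[0.0, 0.0, -0.105] [4.2, 18.0, 1.4]
[0.0, 0.0, -0.105] [2.3, 18.3, 1.4]
[0.0, 0.0, -0.105] [0.3, 18.5, 1.4]
[0.0, 0.0, -0.105] [-1.6, 18.4, 1.4]
[0.0, 0.0, -0.105] [-3.5, 18.1, 1.4]
[0.0, 0.0, -0.105] [-5.4, 17.7, 1.4]
[0.0, 0.0, -0.105] [-7.2, 17.0, 1.4]
[0.0, 0.0, -0.105] [-8.9, 16.2, 1.3]
[0.0, 0.0, -0.105] [-10.6, 15.1, 1.3]
[0.0, 0.0, -0.105] [-12.1, 13.9, 1.3]
[0.0, 0.0, -0.105] [-13.5, 12.6, 1.3]
```

View pics/w10.png

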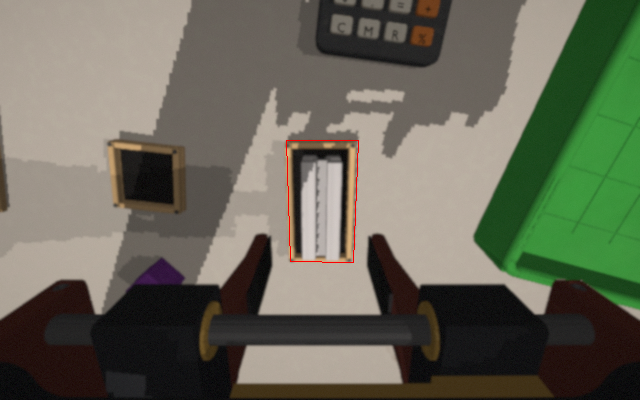

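```bash
python3 -m handwheel '[[[0,0,-0.105],[12.5,13.5,0],0.65],[[0,0,-0.105],[11,15,0],0.65],[[0,0,-0.105],[9.5,16,0],0.65],[[0,0,-0.105],[8,17,0],0.65],[[0,0,-0.105],[6,17.5,0],0.65],[[0,0,-0.105],[4,18,0],0.65],[[0,0,-0.105],[2.5,18.5,0],0.65],[[0,0,-0.105],[0.5,18.5,0],0.65],[[0,0,-0.105],[-1.5,18.5,0],0.65],[[0,0,-0.105],[-3.5,18,0],0.65]]';  python3 plan.py 441.5 -367.7 80 0.328 6
```

```text
t: 26.85
ee_pos: [509.0, -283.0, 104.6]
orientation: [3.117, -0.382, 0.015]
ft_force: [0.0, 0.2, -0.5]
width: 56.9
t 26.85 P [ 509.  -283.   104.6] yaw -0.244 D [-67.5 -84.7 -24.6] turn [ 0.003 -0.01  -0.572] F [ 0.   0.2 -0.5] w 56.9 q6 -0.29
[0.0, -0.002, -0.095] [-7.5, 16.4, 4.0]
[0.0, -0.002, -0.095] [-9.1, 15.6, 4.0]
[0.0, -0.002, -0.095] [-10.5, 14.7, 4.0]
[0.0, -0.002, -0.095] [-11.9, 13.6, 4.1]
[0.0, -0.002, -0.095] [-13.1, 12.4, 4.1]
[0.0, -0.002, -0.095] [-14.2, 11.1, 4.1]
```

```bash
python3 -m handwheel '[[[0,0,-0.095],[-7.5,16.5,2],0.65],[[0,0,-0.095],[-9,15.5,3],0.65],[[0,0,-0.095],[-10.5,14.5,4],0.65],[[0,0,-0.095],[-12,13.5,4],0.65],[[0,0,-0.095],[-11,11,4],0.65],[[0,0,-0.06],[-7,5,2],0.65],[[0,0,0],[0,0,0],0.65],[[0,0,0],[0,0,0],0.65],[[0,0,0],[0,0,0],0.65],[[0,0,0],[0,0,0],0.65]]';  python3 plan.py 441.5 -367.7 20 0.328 4; python3 ov.py pics/w11.png 441.5 -367.7 0.328 30 30 30
```

```text
t: 27.68
ee_pos: [445.9, -365.3, 86.4]
orientation: [3.096, 0.492, 0.019]
ft_force: [0.0, -0.6, -0.2]
width: 57.4
t 27.68 P [ 445.9 -365.3   86.4] yaw 0.315 D [ -4.4  -2.4 -66.4] turn [ 0.009 -0.011 -0.013] F [ 0.  -0.6 -0.2] w 57.4 q6 -1.03
[0.002, -0.003, -0.003] [-1.4, 0.1, 16.6]
[0.002, -0.003, -0.003] [-1.4, 0.1, 16.6]
[0.002, -0.003, -0.003] [-1.3, 0.1, 16.6]
[0.002, -0.003, -0.003] [-1.3, 0.2, 16.6]
```

View pics/w11.png

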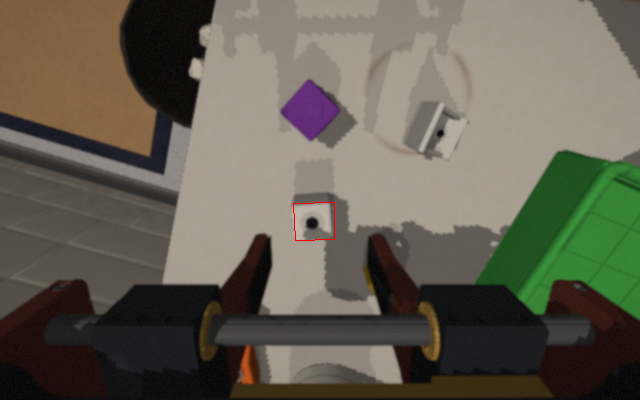

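```bash
python3 -m handwheel '[[[0.009,-0.011,-0.013],[-3,0,0],0.65],[[0,0,0],[-2,0,2],0.65],[[0,0,0],[0,0,12],0.65],[[0,0,0],[0,0,12],0.65],[[0,0,0],[0,0,12],0.65],[[0,0,0],[0,0,12],0.65],[[0,0,0],[0,0,7],0.65],[[0,0,0],[0,0,4],0.65],[[0,0,0],[0,0,0],0.65],[[0,0,0],[0,0,-0.2],0.65]]';  python3 plan.py 441 -368 20 0.328 1
```

```text
t: 28.57
ee_pos: [441.1, -364.4, 17.1]
orientation: [-3.096, -0.517, 0.005]
ft_force: [-0.0, -0.2, -0.1]
width: 57.2
t 28.57 P [ 441.1 -364.4   17.1] yaw 0.331 D [-0.1 -3.6  2.9] turn [-0.004  0.003  0.003] F [-0.  -0.2 -0.1] w 57.2 q6 -1.04
[-0.004, 0.003, 0.003] [-1.3, 3.4, -2.9]
```

```bash
python3 -m handwheel '[[[0,0,0],[-1,3,-2],0.65],[[0,0,0],[0,0,-0.3],0.65],[[0,0,0],[0,0,-0.3],0],[[0,0,0],[0,0,-0.3],0],[[0,0,0],[0,0,-0.3],0],[[0,0,0],[0,0,-0.3],0],[[0,0,0],[0,0,-0.3],0],[[0,0,0],[0,0,-0.3],0],[[0,0,0],[0,0,0],0],[[0,0,0],[0,0,0],0]]';  python3 plan.py 441 -368 20 0.328 1
```

```text
t: 29.4
ee_pos: [442.2, -369.0, 24.0]
orientation: [-3.099, -0.517, 0.001]
ft_force: [0.0, 0.4, -1.4]
width: 29.9
t 29.4 P [ 442.2 -369.    24. ] yaw 0.33 D [-1.2  1.  -4. ] turn [-0.     0.001  0.002] F [ 0.   0.4 -1.4] w 29.9 q6 -1.05
[-0.0, 0.001, 0.002] [-0.8, -1.3, 4.0]
```

```bash
python3 -m handwheel '[[[0,0,0],[0,0,-10],0],[[0,0,0],[0,0,-20],0],[[0,0,0],[0,0,-25],0],[[0,0,0],[0,0,-15],0],[[0,0,0],[0,0,-0.5],0],[[0,0,0],[0,0,-0.5],0],[[0,0,0],[0,0,-0.5],0],[[0,0,0],[0,0,-0.5],0],[[0,0,0],[0,0,-0.5],0],[[0,0,0],[0,0,-0.5],0]]';  python3 plan.py 600 19.5 90 0.094 14
```

```text
t: 30.23
ee_pos: [440.2, -367.0, 98.8]
orientation: [-3.094, -0.516, 0.008]
ft_force: [-0.0, -0.2, -0.8]
width: 30.2
t 30.23 P [ 440.2 -367.    98.8] yaw 0.331 D [159.8 386.5  -8.8] turn [-0.005  0.005  0.237] F [-0.  -0.2 -0.8] w 30.2 q6 -1.05
[-0.0, 0.0, 0.017] [19.8, -22.4, 0.7]
[-0.0, 0.0, 0.017] [19.4, -22.7, 0.7]
[-0.0, 0.0, 0.017] [19.0, -23.1, 0.7]
[-0.0, 0.0, 0.017] [18.6, -23.4, 0.7]
[-0.0, 0.0, 0.017] [18.2, -23.7, 0.7]
[-0.0, 0.0, 0.017] [17.8, -24.0, 0.7]
[-0.0, 0.0, 0.017] [17.4, -24.3, 0.7]
[-0.0, 0.0, 0.017] [17.0, -24.6, 0.7]
[-0.0, 0.0, 0.017] [16.6, -24.9, 0.7]
[-0.0, 0.0, 0.017] [16.1, -25.1, 0.6]
[-0.0, 0.0, 0.017] [15.7, -25.4, 0.6]
[-0.0, 0.0, 0.017] [15.3, -25.7, 0.6]
[-0.0, 0.0, 0.017] [14.8, -25.9, 0.6]
[-0.0, 0.0, 0.017] [14.4, -26.2, 0.6]
```

```bash
python3 -m handwheel '[[[0,0,0.017],[20,-22.5,0],0],[[0,0,0.017],[19.5,-22.5,0],0],[[0,0,0.017],[19,-23,0],0],[[0,0,0.017],[18.5,-23.5,0],0],[[0,0,0.017],[18,-23.5,0],0],[[0,0,0.017],[18,-24,0],0],[[0,0,0.017],[17.5,-24.5,0],0],[[0,0,0.017],[17,-24.5,0],0],[[0,0,0.017],[16.5,-25,0],0],[[0,0,0.017],[16,-25,0],0]]';  python3 plan.py 600 19.5 80 0.094 5
```

```text
t: 31.07
ee_pos: [555.9, -84.6, 92.4]
orientation: [-3.126, -0.223, 0.023]
ft_force: [-0.1, -0.9, -1.7]
width: 30.1
t 31.07 P [555.9 -84.6  92.4] yaw 0.142 D [ 44.1 104.1 -12.4] turn [-0.008  0.015  0.048] F [-0.1 -0.9 -1.7] w 30.1 q6 -0.32
[-0.002, 0.003, 0.01] [11.7, -19.3, 2.5]
[-0.002, 0.003, 0.01] [11.5, -19.5, 2.5]
[-0.002, 0.003, 0.01] [11.3, -19.6, 2.5]
[-0.002, 0.003, 0.01] [11.1, -19.7, 2.5]
[-0.002, 0.003, 0.01] [10.9, -19.8, 2.5]
```

```bash
python3 -m handwheel '[[[0,0,0.01],[11.5,-19.5,0],0],[[0,0,0.01],[11.5,-19.5,2],0],[[0,0,0.01],[11,-19.5,2],0],[[0,0,0.01],[8,-18,2],0],[[0,0,0],[3,-9,0],0],[[0,0,0],[0,0,-0.3],0],[[0,0,0],[0,0,-0.3],0],[[0,0,0],[0,0,-0.3],0],[[0,0,0],[0,0,-0.3],0],[[0,0,0],[0,0,-0.3],0]]';  python3 plan.py 600 19.5 50 0.094 2
```

```text
t: 31.9
ee_pos: [589.1, 14.0, 82.8]
orientation: [-3.129, -0.166, 0.037]
ft_force: [-0.6, -0.3, -1.2]
width: 29.9
t 31.9 P [589.1  14.   82.8] yaw 0.106 D [ 10.9   5.5 -32.8] turn [-0.009  0.023  0.012] F [-0.6 -0.3 -1.2] w 29.9 q6 -0.11
[-0.005, 0.011, 0.006] [6.1, -2.0, 16.3]
[-0.005, 0.011, 0.006] [5.9, -2.1, 16.4]
```

```bash
python3 -m handwheel '[[[-0.009,0.02,0.01],[5,-2,7],0],[[0,0,0],[4,-2,10],0],[[0,0,0],[2,0,10],0],[[0,0,0],[0,0,4],0],[[0,0,0],[0,0,0],0],[[0,0,0],[0,0,-0.3],0],[[0,0,0],[0,0,-0.3],0],[[0,0,0],[0,0,-0.3],0],[[0,0,0],[0,0,-0.3],0],[[0,0,0],[0,0,-0.3],0]]';  python3 plan.py 600 19.5 30 0.094 1; python3 ov.py pics/w12.png 599.7 18.6 0.094 56 56 13
python3 - <<'E'
import cv2
i=cv2.imread("pics/w12.png"); cv2.imwrite("pics/w12z.png",cv2.resize(i[140:320,220:440],None,fx=3,fy=3,interpolation=cv2.INTER_CUBIC))
E
```

```text
t: 32.73
ee_pos: [599.5, 15.1, 51.6]
orientation: [3.138, 0.144, -0.007]
ft_force: [-0.7, -0.3, -0.8]
width: 30.4
t 32.73 P [599.5  15.1  51.6] yaw 0.092 D [  0.5   4.4 -21.6] turn [-0.     0.004 -0.002] F [-0.7 -0.3 -0.8] w 30.4 q6 -0.09
[-0.0, 0.004, -0.002] [1.0, -4.4, 21.6]
```

View pics/w12z.png

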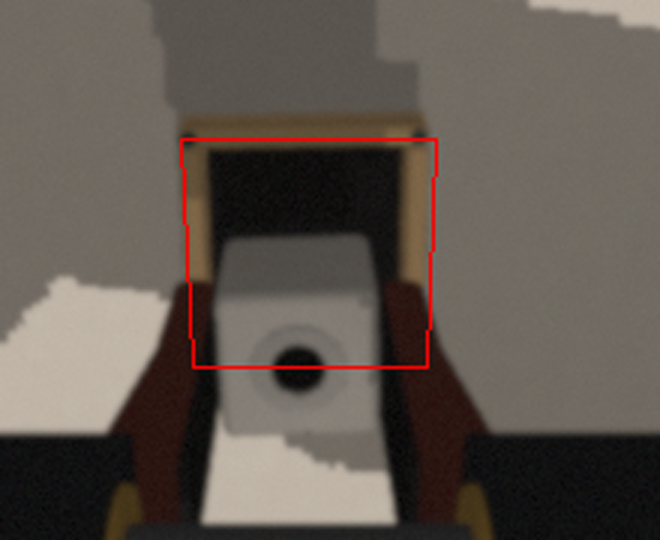

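```bash
python3 -m handwheel '[[[0,0.004,0],[1.2,-2.5,0],0],[[0,0,0],[0,-2.5,0],0],[[0,0,0],[0,0,4],0],[[0,0,0],[0,0,6],0],[[0,0,0],[0,0,4],0],[[0,0,0],[0,0,2],0],[[0,0,0],[0,0,0],0],[[0,0,0],[0,0,-0.3],0],[[0,0,0],[0,0,-0.3],0],[[0,0,0],[0,0,-0.3],0]]';  python3 plan.py 600.5 20 28 0.094 1; python3 ov.py pics/w13.png 600.5 20 0.094 56 56 13
python3 - <<'E'
import cv2
i=cv2.imread("pics/w13.png"); cv2.imwrite("pics/w13z.png",cv2.resize(i[140:320,220:440],None,fx=3,fy=3,interpolation=cv2.INTER_CUBIC))
E
```

```text
t: 33.62
ee_pos: [600.2, 21.1, 34.8]
orientation: [-3.138, -0.145, -0.0]
ft_force: [-0.5, -0.0, -1.0]
width: 30.2
t 33.62 P [600.2  21.1  34.8] yaw 0.092 D [ 0.3 -1.1 -6.8] turn [-0.    -0.    -0.002] F [-0.5 -0.  -1. ] w 30.2 q6 -0.08
[-0.0, -0.0, -0.002] [0.2, 1.1, 6.8]
```

View pics/w13z.png

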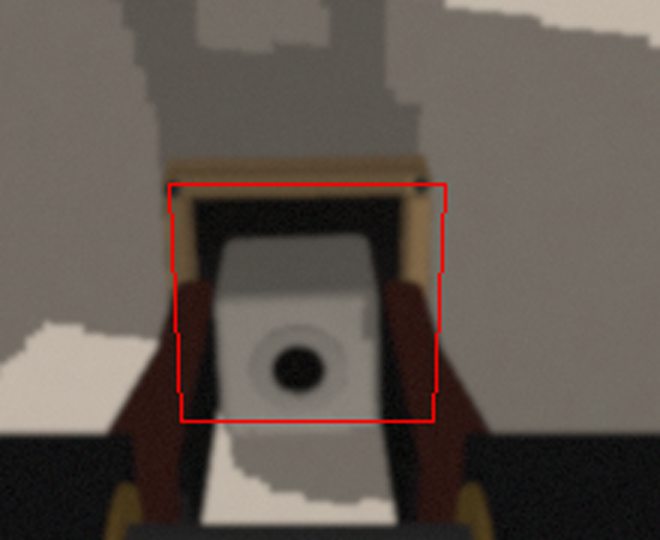

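```bash
python3 -m handwheel '[[[0,0,0],[0,0,3],0],[[0,0,0],[0,0,2.5],0],[[0,0,0],[0,0,1],0],[[0,0,0],[0,0,0],0],[[0,0,0],[0,0,0],0],[[0,0,0],[0,0,0],0],[[0,0,0],[0,0,0],0],[[0,0,0],[0,0,0],0],[[0,0,0],[0,0,0],0],[[0,0,0],[0,0,0],0]]';  python3 plan.py 600.5 20 28 0.094 1
```

```text
t: 34.5
ee_pos: [600.9, 21.0, 28.4]
orientation: [-3.138, -0.145, -0.003]
ft_force: [1.1, -0.2, -1.3]
width: 30.0
t 34.5 P [600.9  21.   28.4] yaw 0.092 D [-0.4 -1.  -0.4] turn [-0.    -0.002 -0.002] F [ 1.1 -0.2 -1.3] w 30.0 q6 -0.08
[-0.0, -0.002, -0.002] [-0.5, 0.9, 0.4]
```

```bash
python3 -m handwheel '[[[0,0,0],[0,0,1],0],[[0,0,0],[0,0,0],0],[[0,0,0],[0,0,0],0.6],[[0,0,0],[0,0,-0.3],0.6],[[0,0,0],[0,0,-0.3],0.6],[[0,0,0],[0,0,-0.3],0.6],[[0,0,0],[0,0,-10],0.6],[[0,0,0],[0,0,-20],0.6],[[0,0,0],[0,0,-30],0.6],[[0,0,0],[0,0,-30],0.6]]';python3 -m handwheel '[[[0,0,0],[0,0,-25],0.6],[[0,0,0],[-10,0,-25],0.6],[[0,0,0],[-20,0,-25],0.6],[[0,0,0],[-25,0,-15],0.6],[[0,0,0],[-25,0,0],0.6],[[0,0,0],[-25,0,0],0.6],[[0,0,0],[-20,0,0],0.6],[[0,0,0],[-10,0,0],0.6],[[0,0,0],[0,0,0],0.6],[[0,0,0],[0,0,0],0.6]]'; python3 - <<'E'
from h import *
for n in ["wrist","top","scene"]:
    p=ctrl.get_image(n); cv2.imwrite(f"pics/{n}9.png",p["pixels"][:,:,::-1])
    if n=="top": cv2.imwrite("pics/top9z.png",cv2.resize(p["pixels"][130:260,160:360,::-1],None,fx=4,fy=4,interpolation=cv2.INTER_CUBIC))
    if n=="scene": cv2.imwrite("pics/scene9z.png",cv2.resize(p["pixels"][120:250,240:440,::-1],None,fx=4,fy=4,interpolation=cv2.INTER_CUBIC))
E
```

```text
t: 35.33
ee_pos: [596.7, 20.9, 117.5]
orientation: [-3.138, -0.145, 0.016]
ft_force: [0.5, 0.8, 0.2]
width: 52.9
t: 36.17
ee_pos: [462.7, 8.1, 226.7]
orientation: [3.138, 0.145, 0.02]
ft_force: [0.4, 0.7, -0.5]
width: 52.9
```

View pics/wrist9.png

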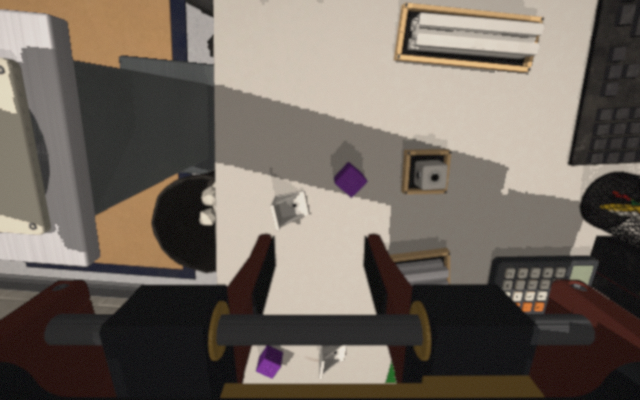

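View pics/top9z.png

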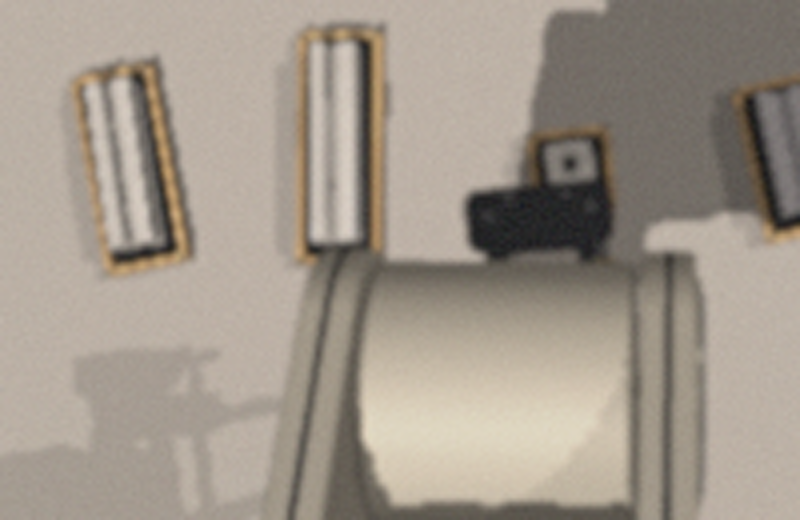

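View pics/scene9z.png

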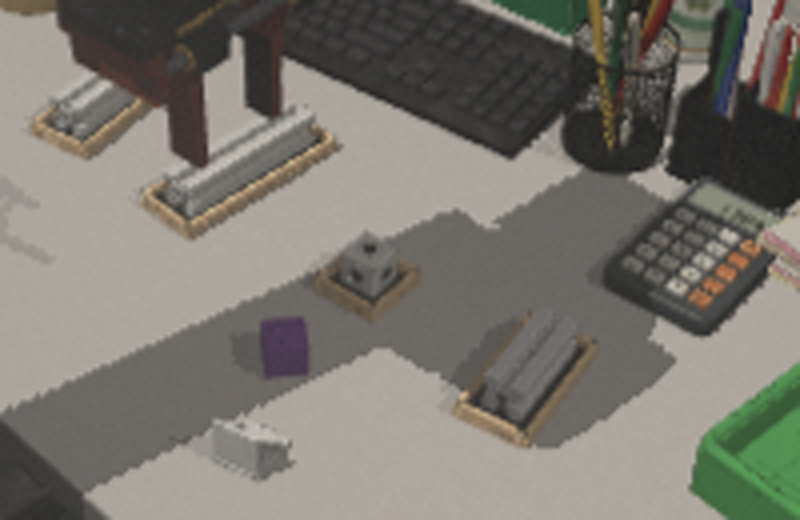

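```bash
python3 - <<'E'
from h import *
p=ctrl.get_image("top")
def c(cs,z): return pix2w(p,(np.array(cs,float)+.5)/4-.5+np.array([160,130]),z).mean(0)[:2].round(1)
print("mid",c([(82,84),(137,72),(167,243),(113,255)],35),c([(73,76),(155,60),(190,255),(108,273)],13))
print("long",c([(307,40),(363,38),(361,243),(306,247)],35),c([(301,32),(384,30),(381,262),(296,264)],13))
print("cube",c([(541,143),(594,138),(600,180),(548,186)],35),"tray",[599.7,18.6])
for n in ["top","scene","wrist"]:
    p=ctrl.get_image(n)
    for q in ["long_profile_center","middle_profile_center","short_profile_center","cube_center","tray_long","tray_middle","tray_short","tray_square","bracket_a_center"]:
        d=ctrl.spot_point(p,q)[:2]
        print(n,q,[(round(e["score"],2),cam2w(p,e["position"]).round(0).tolist()) for e in d])
E
```

```text
mid [601.8 309.4] [603.2 312.7]
long [615.5 172.2] [615.6 172.8]
cube [601.9  18.5] tray [599.7, 18.6]
top long_profile_center [(0.78, [616.0, 174.0, 22.0])]
top middle_profile_center [(0.65, [602.0, 312.0, 20.0]), (0.44, [604.0, -129.0, 5.0])]
top short_profile_center [(0.83, [606.0, -123.0, 22.0])]
top cube_center [(0.64, [417.0, -292.0, 13.0]), (0.61, [600.0, 15.0, 20.0])]
top tray_long [(0.64, [617.0, 170.0, -2.0])]
top tray_middle [(0.86, [607.0, 316.0, 2.0]), (0.29, [512.0, -283.0, 23.0])]
top tray_short [(0.66, [606.0, -127.0, 2.0])]
top tray_square [(0.67, [599.0, 27.0, -4.0])]
top bracket_a_center []
scene long_profile_center [(0.88, [618.0, 175.0, 17.0])]
scene middle_profile_center [(0.74, [603.0, 315.0, 17.0])]
scene short_profile_center [(0.96, [613.0, -128.0, 20.0])]
scene cube_center [(0.72, [502.0, 5.0, 12.0]), (0.67, [602.0, 315.0, 15.0])]
scene tray_long [(0.85, [617.0, 180.0, -2.0])]
scene tray_middle [(0.45, [603.0, 323.0, -2.0])]
scene tray_short [(0.72, [609.0, -124.0, -0.0])]
scene tray_square []
scene bracket_a_center [(0.75, [436.0, -39.0, 20.0])]
wrist long_profile_center [(0.58, [615.0, 173.0, 23.0])]
wrist middle_profile_center []
wrist short_profile_center [(0.63, [607.0, -120.0, 18.0])]
wrist cube_center [(0.69, [501.0, 4.0, 16.0]), (0.65, [597.0, 22.0, 17.0])]
wrist tray_long [(0.84, [612.0, 173.0, -2.0])]
wrist tray_middle []
wrist tray_short [(0.95, [606.0, -123.0, -2.0])]
wrist tray_square [(0.67, [600.0, 19.0, -1.0])]
wrist bracket_a_center [(0.74, [427.0, -41.0, 18.0])]
```

```bash
python3 - <<'E'
from workcell import ctrl
o=ctrl.get_obs(); print(o["t"],o["ee_pos"],o["qvel"].round(3)); print(ctrl.close_job())
E
```

```text
37.8667 [462.27690892   8.14898077 226.01928302] [ 0.     0.001 -0.     0.    -0.002  0.002]
the job is handed in; nothing more can be done
None
```

I put the 130, 110 and 80 mm pieces and the corner cube into their own trays, released them, and handed the job in at about 38 s of the 96 s. The arm was parked clear of everything, with the TCP at z = 226 mm. No verdict was reported.

- **Fit in the trays:** In the last top, scene and wrist pictures all four parts lie flat inside the rims.
    - My corner measurements in the top picture put the part centres within about 1 mm (long), 4 mm (middle) and 2 mm (cube) of their tray centres; the limit is 12 mm.
    - I did not corner-measure the short piece at the end. The network put it within about 7 mm of its tray, and the picture taken after its release showed it inside the rim.
- **Brackets and look-alikes:** The brackets showed no visible shift, and the arm only passed well above them. The network found bracket A within its error of its first position. I did not measure bracket B again at the end. The purple and yellow look-alikes were never touched.
- **Checks that disagreed:**
    - In the scene picture the network missed the square tray, and its cube answers were the purple cube and the middle piece instead.
    - It put the cube 12 mm from the square tray in the top picture, against about 4 mm in the wrist picture.
    - The wrist camera placed three trays 1–3 mm away from where the top camera did. I placed between the two, or by the wrist view.

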